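Clear the tip-out tray and tip a batch of light modules into the tote

TASK

Get the hinged aluminium tray ready and tip the batch of white light modules into the blue tote: first take every tool that was left in the tray, and the tape roll out of the tote, and lay them on the green mat, and lay the modules that are still on the bench in the tray with the others while it is down. Then lift the tray by its red handle until all the modules have slid into the tote together, and lower the tray gently until it rests fully down. Leave everything else on the bench where it is.

Things in the scene. Friction and masses are not known exactly. Their poses are not given: they have to be found in the camera images.
- tray (a joint): tilt of the tray on its hinge, rad: 0 = down on its rest, grows as the handle end is lifted, stop at 1.05. The tray stays at whatever tilt it is left (friction hinge: about 6 N up at the handle lifts it, about 1 to 2 N down lowers it). The smooth tray floor lets modules slide out from about 0.3 to 0.45 rad; 0.7 to 0.9 empties it; if modules queue up at the outlet, a second tilt frees them.
- tray_mid (a point): middle of the tray's inner floor; x along the hinge line, y along the tray towards the outlet, z out of the floor. Aluminium tray, inside 172 mm in x and from y = -144 mm (end wall, handle end) to y = +152 mm (open outlet edge over the tote); 2 mm walls on three sides rise 23 mm above the floor. The floor is 64 mm above the bench while the tray is down.
- tray_hinge (a point): middle of the hinge line, fixed, 56 mm above the bench; same axes as tray_mid has when the tray is down. tray_mid lies 140 mm in -y and 8 mm in z from it while down.
- handle_mid (a point): middle of the red round handle bar on the tray's free end: 13 mm dia, 112 mm long along x, 42 mm beyond the end wall, held by two dark stays at 52 mm either side. Fixed to the tray: 328 mm in -y and 32 mm in z from the hinge line while down, so it travels on an arc of radius 330 mm about it. It may turn between gripper pads.
- tote_mid (a point): middle of the inner floor of the blue tote fixed below the outlet, 7.5 mm above the bench; axes as tray_hinge. Inside 200 mm in x, 180 mm in y, three walls 62 mm high above the floor (4 mm thick), the wall on the tray side 31 mm.
- tool_mat: dark green mat fixed flat on the bench, 150 mm in x, 290 mm in y, 3 mm thick; origin at the centre of its underside.
- clamp_mid (a point): centre of the blue plastic spring clamp, lying flat, 53 x 101 x 16 (z) mm, long axis y; about 25 mm wide at the middle; grasp across x there. May be absent. Starts in the tray.
- cutters_mid (a point): centre of the red-handled side cutters lying flat, 52 x 130 x 12 (z) mm, long axis y; about 47 mm wide at the middle; grasp across x there. May be absent. Starts in the tray.
- tape_mid (a point): centre of the black tape roll lying flat, 64 mm outside dia, 30 mm hole, 18 mm high. Starts in the tote.
- module_1_mid (a point): centre of a white three-diode light module, lying flat: body 16 x 66 x 8 (z) mm, long axis y, with short lead ends to about 100 mm overall that hinder nothing; grasp across x. Starts in the tray.
- module_2_mid (a point): centre of a white three-diode light module, lying flat: body 16 x 66 x 8 (z) mm, long axis y, with short lead ends to about 100 mm overall that hinder nothing; grasp across x. Starts in the tray.
- module_3_mid (a point): centre of a white three-diode light module, lying flat: body 16 x 66 x 8 (z) mm, long axis y, with short lead ends to about 100 mm overall that hinder nothing; grasp across x. May be absent. Starts on the bench.
- module_4_mid (a point): centre of a white three-diode light module, lying flat: body 16 x 66 x 8 (z) mm, long axis y, with short lead ends to about 100 mm overall that hinder nothing; grasp across x. May be absent. Starts on the bench.
- module_5_mid (a point): centre of a white three-diode light module, lying flat: body 16 x 66 x 8 (z) mm, long axis y, with short lead ends to about 100 mm overall that hinder nothing; grasp across x. May be absent. Starts on the bench.
- module_6_mid (a point): centre of a white three-diode light module, lying flat: body 16 x 66 x 8 (z) mm, long axis y, with short lead ends to about 100 mm overall that hinder nothing; grasp across x. May be absent. Starts on the bench.
- sanding_block: brown cork block, 60 x 100 x 28 mm; origin at the centre of its underside. A bystander.
- marker: white felt marker with blue cap, 15 x 132 x 16 mm, lying; origin at the centre of its underside. A bystander.
Not all that is in view belongs to the job. Leave any brown look-alike of the part that bears module_2_mid alone.

How it is judged (in metres and radians):
On the way, in this order (a step that is already met when the one before it is completed fails the run):
1. tools and tape roll on the mat, every module in the tray, the tray down (x of clamp_mid in the frame of tool_mat between -0.075 and 0.075 m and y of clamp_mid in the frame of tool_mat between -0.145 and 0.145 m and z of clamp_mid in the frame of tool_mat between -0.002 and 0.035 m and x of cutters_mid in the frame of tool_mat between -0.075 and 0.075 m and y of cutters_mid in the frame of tool_mat between -0.145 and 0.145 m and z of cutters_mid in the frame of tool_mat between -0.002 and 0.035 m and x of tape_mid in the frame of tool_mat between -0.075 and 0.075 m and y of tape_mid in the frame of tool_mat between -0.145 and 0.145 m and z of tape_mid in the frame of tool_mat between -0.002 and 0.035 m and x of module_1_mid in the frame of tray_mid between -0.087 and 0.087 m and y of module_1_mid in the frame of tray_mid between -0.145 and 0.152 m and z of module_1_mid in the frame of tray_mid between -0.002 and 0.045 m and x of module_2_mid in the frame of tray_mid between -0.087 and 0.087 m and y of module_2_mid in the frame of tray_mid between -0.145 and 0.152 m and z of module_2_mid in the frame of tray_mid between -0.002 and 0.045 m and x of module_3_mid in the frame of tray_mid between -0.087 and 0.087 m and y of module_3_mid in the frame of tray_mid between -0.145 and 0.152 m and z of module_3_mid in the frame of tray_mid between -0.002 and 0.045 m and x of module_4_mid in the frame of tray_mid between -0.087 and 0.087 m and y of module_4_mid in the frame of tray_mid between -0.145 and 0.152 m and z of module_4_mid in the frame of tray_mid between -0.002 and 0.045 m and x of module_5_mid in the frame of tray_mid between -0.087 and 0.087 m and y of module_5_mid in the frame of tray_mid between -0.145 and 0.152 m and z of module_5_mid in the frame of tray_mid between -0.002 and 0.045 m and x of module_6_mid in the frame of tray_mid between -0.087 and 0.087 m and y of module_6_mid in the frame of tray_mid between -0.145 and 0.152 m and z of module_6_mid in the frame of tray_mid between -0.002 and 0.045 m and value of joint tray below 0.08 rad), for 0.2 s.
2. tray tipped (over 0.45 rad) and no module left in it (value of joint tray above 0.45 rad and not (x of module_1_mid in the frame of tray_mid between -0.087 and 0.087 m and y of module_1_mid in the frame of tray_mid between -0.145 and 0.152 m and z of module_1_mid in the frame of tray_mid between -0.002 and 0.045 m) and not (x of module_2_mid in the frame of tray_mid between -0.087 and 0.087 m and y of module_2_mid in the frame of tray_mid between -0.145 and 0.152 m and z of module_2_mid in the frame of tray_mid between -0.002 and 0.045 m) and not (x of module_3_mid in the frame of tray_mid between -0.087 and 0.087 m and y of module_3_mid in the frame of tray_mid between -0.145 and 0.152 m and z of module_3_mid in the frame of tray_mid between -0.002 and 0.045 m) and not (x of module_4_mid in the frame of tray_mid between -0.087 and 0.087 m and y of module_4_mid in the frame of tray_mid between -0.145 and 0.152 m and z of module_4_mid in the frame of tray_mid between -0.002 and 0.045 m) and not (x of module_5_mid in the frame of tray_mid between -0.087 and 0.087 m and y of module_5_mid in the frame of tray_mid between -0.145 and 0.152 m and z of module_5_mid in the frame of tray_mid between -0.002 and 0.045 m) and not (x of module_6_mid in the frame of tray_mid between -0.087 and 0.087 m and y of module_6_mid in the frame of tray_mid between -0.145 and 0.152 m and z of module_6_mid in the frame of tray_mid between -0.002 and 0.045 m)), for 0.2 s.
3. tray lowered fully (value of joint tray below 0.03 rad), for 0.2 s.
At the end, for the whole second after the job is handed in: the tray is down (under 0.03 rad), every module lies inside the tote below its rim, the tape roll and every tool lie on the mat with their centres over it; modules 1 and 2 and the roll at rest (under 0.02 m/s) (value of joint tray below 0.03 rad and x of module_1_mid in the frame of tote_mid between -0.102 and 0.102 m and y of module_1_mid in the frame of tote_mid between -0.092 and 0.092 m and z of module_1_mid in the frame of tote_mid between -0.002 and 0.06 m and x of module_2_mid in the frame of tote_mid between -0.102 and 0.102 m and y of module_2_mid in the frame of tote_mid between -0.092 and 0.092 m and z of module_2_mid in the frame of tote_mid between -0.002 and 0.06 m and x of module_3_mid in the frame of tote_mid between -0.102 and 0.102 m and y of module_3_mid in the frame of tote_mid between -0.092 and 0.092 m and z of module_3_mid in the frame of tote_mid between -0.002 and 0.06 m and x of module_4_mid in the frame of tote_mid between -0.102 and 0.102 m and y of module_4_mid in the frame of tote_mid between -0.092 and 0.092 m and z of module_4_mid in the frame of tote_mid between -0.002 and 0.06 m and x of module_5_mid in the frame of tote_mid between -0.102 and 0.102 m and y of module_5_mid in the frame of tote_mid between -0.092 and 0.092 m and z of module_5_mid in the frame of tote_mid between -0.002 and 0.06 m and x of module_6_mid in the frame of tote_mid between -0.102 and 0.102 m and y of module_6_mid in the frame of tote_mid between -0.092 and 0.092 m and z of module_6_mid in the frame of tote_mid between -0.002 and 0.06 m and x of clamp_mid in the frame of tool_mat between -0.075 and 0.075 m and y of clamp_mid in the frame of tool_mat between -0.145 and 0.145 m and z of clamp_mid in the frame of tool_mat between -0.002 and 0.035 m and x of cutters_mid in the frame of tool_mat between -0.075 and 0.075 m and y of cutters_mid in the frame of tool_mat between -0.145 and 0.145 m and z of cutters_mid in the frame of tool_mat between -0.002 and 0.035 m and x of tape_mid in the frame of tool_mat between -0.075 and 0.075 m and y of tape_mid in the frame of tool_mat between -0.145 and 0.145 m and z of tape_mid in the frame of tool_mat between -0.002 and 0.035 m and linear speed of each of module_1, module_2, tape below 0.02 m/s); the robot touches nothing.
It fails at once if the tray is tipped over 0.3 rad while a tool lies in it (value of joint tray above 0.3 rad and ((x of clamp_mid in the frame of tray_mid between -0.087 and 0.087 m and y of clamp_mid in the frame of tray_mid between -0.145 and 0.152 m and z of clamp_mid in the frame of tray_mid between -0.002 and 0.045 m) or (x of cutters_mid in the frame of tray_mid between -0.087 and 0.087 m and y of cutters_mid in the frame of tray_mid between -0.145 and 0.152 m and z of cutters_mid in the frame of tray_mid between -0.002 and 0.045 m) or (x of tape_mid in the frame of tray_mid between -0.087 and 0.087 m and y of tape_mid in the frame of tray_mid between -0.145 and 0.152 m and z of tape_mid in the frame of tray_mid between -0.002 and 0.045 m))).
It fails at once if the tray is tipped over 0.3 rad while the tape roll or a tool is still in the tote (value of joint tray above 0.3 rad and ((x of clamp_mid in the frame of tote_mid between -0.102 and 0.102 m and y of clamp_mid in the frame of tote_mid between -0.092 and 0.092 m and z of clamp_mid in the frame of tote_mid between -0.002 and 0.06 m) or (x of cutters_mid in the frame of tote_mid between -0.102 and 0.102 m and y of cutters_mid in the frame of tote_mid between -0.092 and 0.092 m and z of cutters_mid in the frame of tote_mid between -0.002 and 0.06 m) or (x of tape_mid in the frame of tote_mid between -0.102 and 0.102 m and y of tape_mid in the frame of tote_mid between -0.092 and 0.092 m and z of tape_mid in the frame of tote_mid between -0.002 and 0.06 m))).
It fails at once if the tray is lowered faster than 1.1 rad/s (0.36 m/s at the handle) (velocity of joint tray below -1.1 rad/s).
It fails at once if a bystander is shifted more than 4 cm (distance of any of sanding_block, marker from where it was at the start of the episode above 0.04 m).
Of module_3, module_4, module_5, module_6 only 3 to 4 are there at a start; the rules pass over those that are not, and their reading is None.
Of clamp, cutters only 1 to 2 are there at a start; the rules pass over those that are not, and their reading is None.
At some moment in a run one of module_3, module_4, module_5 may be knocked a few centimetres aside while the robot is not near it.
Once in a run the grip may slacken for a moment while it holds something.
It also fails if it takes over 210 s, if anything falls off the work surface, if the arm or the gripper's body presses on something with over 40 N, if the wrist force passes 120 N, or if a joint passes its speed limit or range.

ROBOT

A 6-joint arm with a two-finger parallel gripper is mounted at the origin on a cart in front of the work surface, level with it; the furniture and walls round the work are solid. World frame = base frame: x ahead of the robot, y to its left, z up, the work surface at z = 0. Lengths are in mm, angles in rad, forces in N, time in s.
With the tool pointing down it reaches from about 300 to 1000 mm from the base axis. Payload 5.1 kg.
Tool frame: the origin (TCP) lies midway between the tips of the shut fingers; the grasp point (between the pads) lies 19 mm behind it; z points along the fingers, x is the direction in which the jaws open and shut, and the axes are right-handed (so a half turn about z gives the same grasp; the last joint's range is limited). The gripper opens to 95 mm and grips with 3 to 60 N. Pads are 20 mm wide; open, the fingers measure 119 mm over their backs; the gripper's body (75 mm by 180 mm) begins 59 mm behind the grasp point.
Start: joints at [1.222, 0.124, 1.65, -0, 1.367, -0.083], TCP at [170.764, 627.156, 214.656] pointing down, gripper open.
Joint ranges: [-2.61, 2.61], [-1.02, 2.33], [0.03, 2.71], [-1.35, 4.49], [0.32, 2.68], [-2.91, 2.91]. Speed limits (rad/s): [2.57, 2.57, 3.14, 3.14, 3.14, 3.14].

INTERFACE

Orientations are given as a unit quaternion [x, y, z, w].
In Python, from rig import * gives the robot as it stands.
- The arm moves only by the shell command python3 -m crank 'ROWS' [FORCE]. ROWS is text: rows parted by semicolons, each of 7 numbers parted by spaces: the opening, from -1 (shut) to 1 (fully open), so that 0 is half open, then the shift along the tool's x, y, z in cm, then the turn, a rotation vector about the tool's x, y, z in rad. In form: hand x y z ax ay az; .... A call has 1 to 12 rows; each row shifts and turns the commanded pose from where the row before left it, along the tool's axes as they then stand; what a row does not reach is not made up. A row lasts 1/12 s, in which the tool goes at most 41.7 mm and 7.16 degrees, less where a joint would pass 70% of its speed; a pose out of reach is approached as far as the arm can. A call with a gripper value outside its range is refused whole. The fingers move at their own pace and stop on an object; FORCE is the grip in N (left out, the last holds). Time passes only in rows, so rows that do not move let the fingers close. It gives the time, the measured TCP pose, the force and the opening at its end, in the units of the state.
- get_obs(): the state, without advancing time (a new reading comes with each control period).
- capture(name): name is "scene" or "top"; returns a dict with "image" (384x512x3 uint8, blue, green, red), "camera_matrix" (3x3 intrinsics, pixels), "R" (3x3) and "t" (3): a world point X has camera coordinates R X + t. Camera axes: x right, y down, z forward; pixel columns grow to the right and rows downward; lengths in mm; the calibration is good to about 2 mm. A picture is of the moment at which its call begins. There is no depth.
- sign_off(): hands the job in, once; it reports no verdict.
Trained networks look in a picture, given as the dict that the camera call returned (one of the last four; its "shot" number tells which), for a name from the list of things; names that differ only in an ending like _2 or _b are one class to them, and where a whole thing is asked for, a point or a joint stands for the part that bears it (a point fixed in the world has none). Each returns a list of dicts, best first, with "score" (0 to 1); they miss things now and then, are a little off and sometimes report something else, mostly with a low value. They report only what shows in the picture. A call takes as long as a camera call. They do not tell look-alikes from the thing itself.
- spot_in(picture, target): "at" ([x, y, z] in mm, in world coordinates, good to about 4 mm: the middle of the surface that is visible of it).
- regions_of(picture, target): "region" (384x512 bool, what is visible of it).
The state is a dict: "time_s": time; "joints": joint angles; "joint_velocities": joint speeds; "joint_efforts": joint torques, N m; "eef_pos": TCP position; "orientation": TCP orientation; "force": force on the tool from outside, world axes, zero at the start; "moment": the same for the moment, N m; "grip_width": finger opening in mm.
Only numpy, scipy, OpenCV 4.12 (cv2) and the standard library are available. Lean on these libraries where they do the work, as an engineer would, in place of code of your own. Each camera call takes 0.05 s, during which the arm holds its last target.

## Working session

There is one attempt and no reset: what is moved stays moved. The work goes in short steps, Python scripts to look and compute and a shell command to move; the robot and the scene stay as the last step left them, time stands still between calls to the robot, and variables do not carry over. Pictures are saved under pics/ and viewed, and the job is handed in when it is done.

```bash
ls; mkdir -p pics
python3 - <<'E'
from rig import *
import cv2,numpy as np
o=get_obs(); print({k:np.round(v,3).tolist() for k,v in o.items()})
for n in ("scene","top"):
    c=capture(n); cv2.imwrite(f"pics/{n}0.png",cv2.resize(c["image"],(800,600),interpolation=cv2.INTER_CUBIC))
    print(n,np.round(c["camera_matrix"],1).tolist(),np.round(c["R"],3).tolist(),np.round(c["t"],1).tolist())
E
```

```text
pics
{'time_s': 0.0, 'joints': [1.222, 0.124, 1.652, -0.0, 1.367, -0.083], 'joint_velocities': [-0.001, -0.001, -0.001, 0.0, 0.001, 0.001], 'joint_efforts': [-0.003, -41.76, -35.993, 0.077, 0.049, -0.0], 'eef_pos': [170.536, 626.579, 213.402], 'orientation': [0.795, 0.607, -0.001, 0.001], 'force': [-0.492, -0.131, -0.712], 'moment': [0.027, 0.061, -0.003], 'grip_width': 94.972}
scene [[482.9, 0.0, 255.5], [0.0, 482.9, 190.0], [0.0, 0.0, 1.0]] [[0.71, -0.704, -0.013], [-0.488, -0.478, -0.73], [0.508, 0.525, -0.683]] [-404.3, 295.8, 1576.1]
top [[398.4, 0.0, 257.7], [0.0, 398.4, 185.2], [0.0, 0.0, 1.0]] [[-0.012, -1.0, 0.007], [-0.997, 0.011, -0.082], [0.082, -0.008, -0.997]] [-55.0, 536.2, 1308.6]
```

View pics/top0.png

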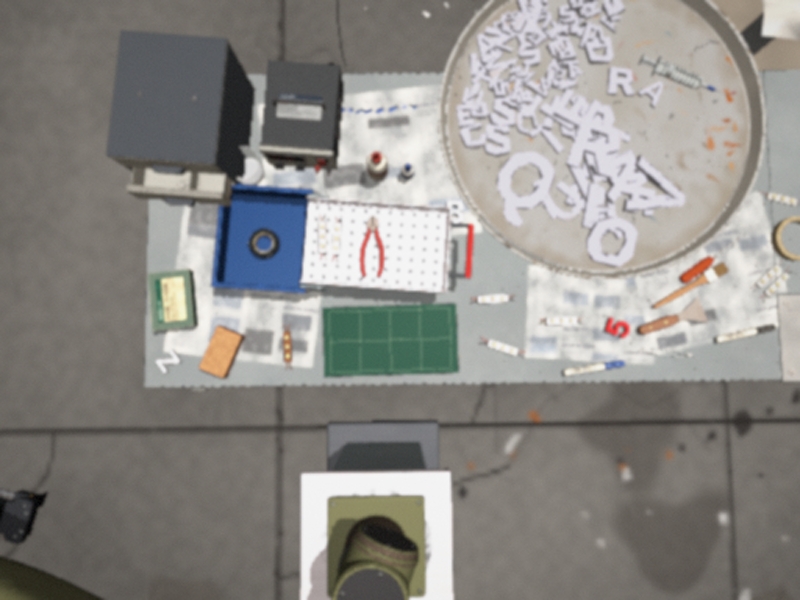

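View pics/scene0.png

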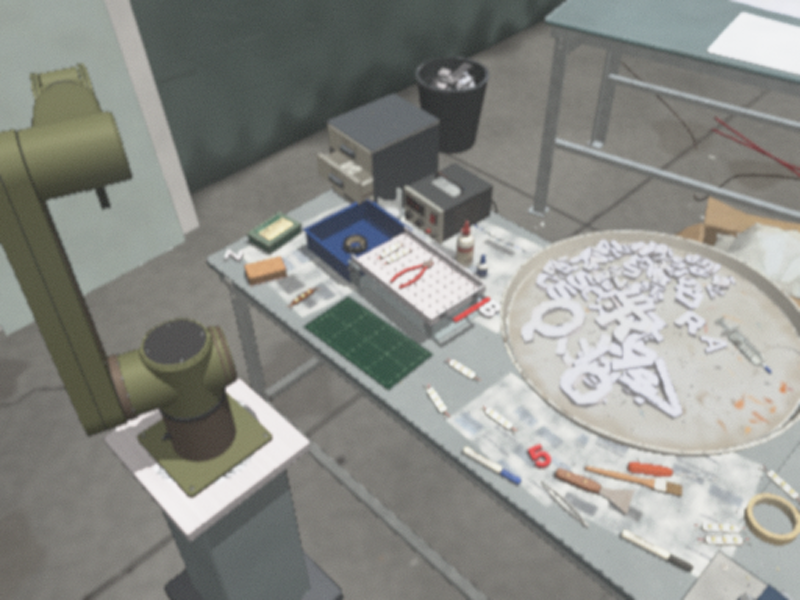

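```bash
cat > h.py <<'E'
from rig import *
import cv2,numpy as np
from scipy.spatial.transform import Rotation as Ro
def proj(c,X):
    p=c["R"]@np.asarray(X,float)+np.asarray(c["t"]); q=c["camera_matrix"]@p; return q[:2]/q[2]
def back(c,uv,z):
    K=np.asarray(c["camera_matrix"]);R=np.asarray(c["R"]);t=np.asarray(c["t"])
    d=R.T@np.linalg.inv(K)@np.array([uv[0],uv[1],1.]); o=-R.T@t
    return o+d*(z-o[2])/d[2]
def crop(c,u0,v0,u1,v1,name,W=800,H=600):
    im=c["image"][v0:v1,u0:u1]; s=min(W/im.shape[1],H/im.shape[0])
    cv2.imwrite("pics/"+name,cv2.resize(im,None,fx=s,fy=s,interpolation=cv2.INTER_CUBIC)); print("scale",s)
def rect(c,reg,z):
    # oriented rect of region in world plane z: centre, long, short, angle of long axis (deg from world x)
    cs,_=cv2.findContours(reg.astype(np.uint8),cv2.RETR_EXTERNAL,cv2.CHAIN_APPROX_NONE)
    k=max(cs,key=cv2.contourArea)[:,0,:]
    P=np.array([back(c,p,z)[:2] for p in k],np.float32)
    (ctr,(w,h),a)=cv2.minAreaRect(P)
    if w<h: w,h,a=h,w,a+90
    return np.round(ctr,1).tolist(),round(w,1),round(h,1),round((a+90)%180-90,1)
E
python3 - <<'E'
from h import *
for cam in ("top","scene"):
  c=capture(cam)
  crop(c,120,100,320,250,cam+"_c.png") if cam=="top" else crop(c,130,110,330,260,cam+"_c.png")
  for n in ["module_1_mid","clamp_mid","cutters_mid","tape_mid","sanding_block","marker","tool_mat","tray","handle_mid"]:
    for d in spot_in(c,n):
        if d["score"]>0.2: print(cam,n,round(d["score"],2),np.round(d["at"]).tolist(),np.round(proj(c,d["at"])).tolist())
E
```

```text
scale 4.0
top module_1_mid 0.74 [640.0, 238.0, 24.0] [168.0, 155.0]
top module_1_mid 0.59 [640.0, 104.0, 72.0] [207.0, 152.0]
top cutters_mid 0.71 [620.0, 1.0, 75.0] [238.0, 158.0]
top tape_mid 0.64 [640.0, 236.0, 25.0] [169.0, 155.0]
top sanding_block 0.66 [408.0, 324.0, 25.0] [142.0, 225.0]
top sanding_block 0.56 [639.0, 104.0, 70.0] [206.0, 153.0]
top marker 0.75 [367.0, -466.0, 12.0] [380.0, 234.0]
top tool_mat 0.8 [427.0, -30.0, 4.0] [249.0, 218.0]
top tool_mat 0.67 [630.0, -35.0, 65.0] [249.0, 155.0]
top tool_mat 0.38 [640.0, 77.0, 74.0] [215.0, 152.0]
top tray 0.68 [627.0, -33.0, 66.0] [249.0, 156.0]
top tray 0.26 [429.0, -31.0, 3.0] [249.0, 217.0]
top handle_mid 0.74 [367.0, -468.0, 9.0] [380.0, 234.0]
top handle_mid 0.69 [625.0, -26.0, 62.0] [247.0, 157.0]
top handle_mid 0.59 [510.0, -256.0, 10.0] [316.0, 192.0]
top handle_mid 0.24 [633.0, 97.0, 67.0] [209.0, 155.0]
scale 4.0
scene module_1_mid 0.65 [640.0, 101.0, 66.0] [250.0, 161.0]
scene cutters_mid 0.58 [616.0, -2.0, 74.0] [264.0, 175.0]
scene cutters_mid 0.42 [662.0, 276.0, 22.0] [225.0, 149.0]
scene tape_mid 0.53 [636.0, 231.0, 24.0] [227.0, 156.0]
scene tape_mid 0.5 [638.0, 99.0, 68.0] [250.0, 161.0]
scene sanding_block 0.75 [401.0, 315.0, 26.0] [170.0, 173.0]
scene sanding_block 0.7 [509.0, -263.0, 8.0] [296.0, 238.0]
scene sanding_block 0.51 [616.0, 49.0, 62.0] [255.0, 171.0]
scene tool_mat 0.95 [424.0, -47.0, -3.0] [236.0, 221.0]
scene tool_mat 0.34 [636.0, 70.0, 76.0] [255.0, 163.0]
scene tray 0.68 [622.0, -46.0, 66.0] [274.0, 181.0]
scene tray 0.57 [363.0, -474.0, 13.0] [316.0, 298.0]
scene handle_mid 0.81 [624.0, -43.0, 67.0] [273.0, 180.0]
```

View pics/top_c.png

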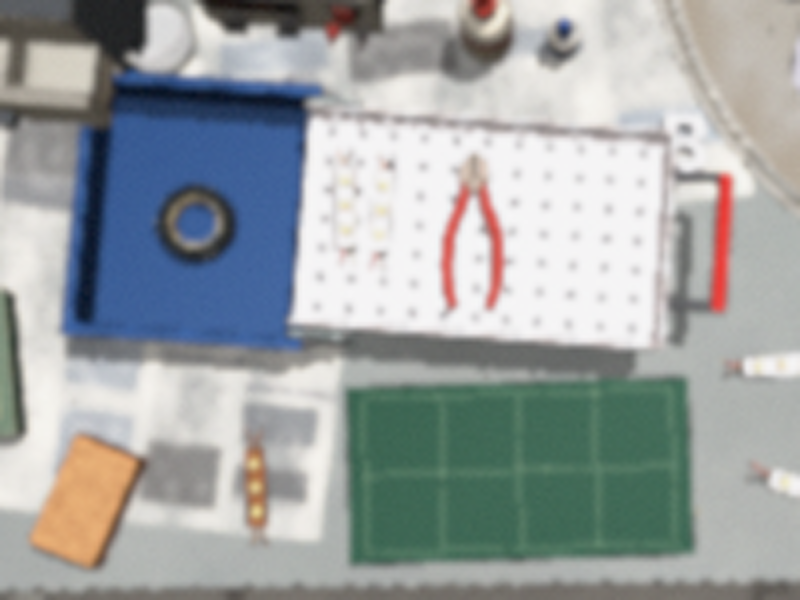

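View pics/scene_c.png

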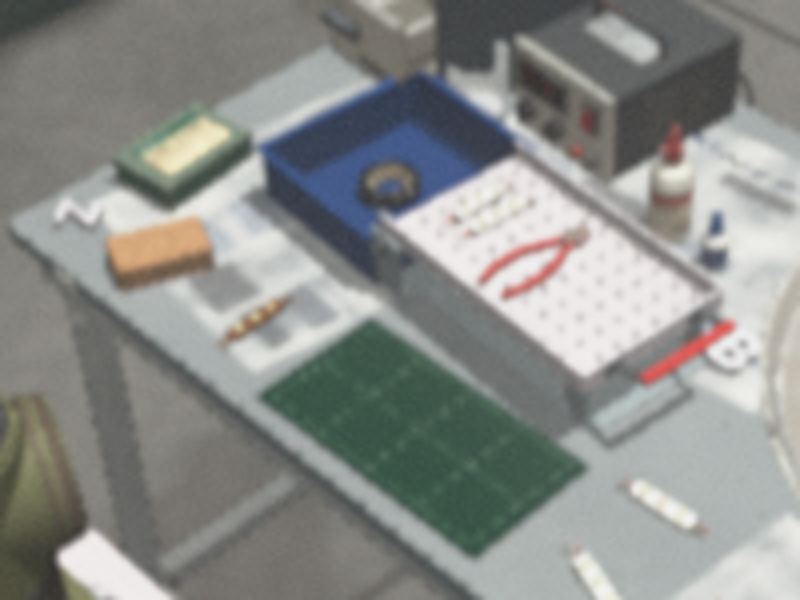

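Run:
```python
from h import *
c=capture("top")
crop(c,290,110,512,250,"top_r.png")
for n in ["module_1_mid","tape_mid","cutters_mid","clamp_mid"]:
  for d in regions_of(c,n):
    r=np.asarray(d["region"]); vs,us=np.nonzero(r)
    print(n,round(d["score"],2),r.sum(),us.mean(),vs.mean(),back(c,(us.mean(),vs.mean()),8).round(),rect(c,r,8 if n[0]=='m' else 72))
c=capture("scene")
crop(c,250,215,512,384,"scene_r.png")
for n in ["module_1_mid","clamp_mid"]:
  for d in regions_of(c,n):
    r=np.asarray(d["region"]); vs,us=np.nonzero(r)
    print(n,round(d["score"],2),r.sum(),us.mean(),vs.mean(),back(c,(us.mean(),vs.mean()),8).round())
```

```text
scale 3.6036036036036037
module_1_mid 0.56 95 206.0421052631579 152.17894736842106 [651. 113.   8.] ([651.8, 113.2], 68.7, 13.6, -0.1)
tape_mid 0.72 4932 244.3185320356853 156.88828061638281 [634. -17.   8.] ([622.1, -30.2], 349.2, 189.1, 85.4)
tape_mid 0.55 225 168.82666666666665 155.49777777777777 [641. 239.   8.] ([630.1, 225.5], 62.5, 59.3, 45.1)
cutters_mid 0.58 299 238.27090301003344 158.40133779264215 [629.   4.   8.] ([622.2, 2.0], 127.3, 51.7, -0.3)
clamp_mid 0.54 113 214.69911504424778 152.7787610619469 [649.  84.   8.] ([639.1, 77.9], 68.7, 16.2, -0.2)
clamp_mid 0.4 120 313.9916666666667 191.38333333333333 [ 514. -251.    8.] ([509.1, -241.4], 70.9, 16.1, 89.4)
scale 3.053435114503817
module_1_mid 0.47 55 250.3090909090909 159.96363636363637 [696. 158.   8.]
```

View pics/top_r.png

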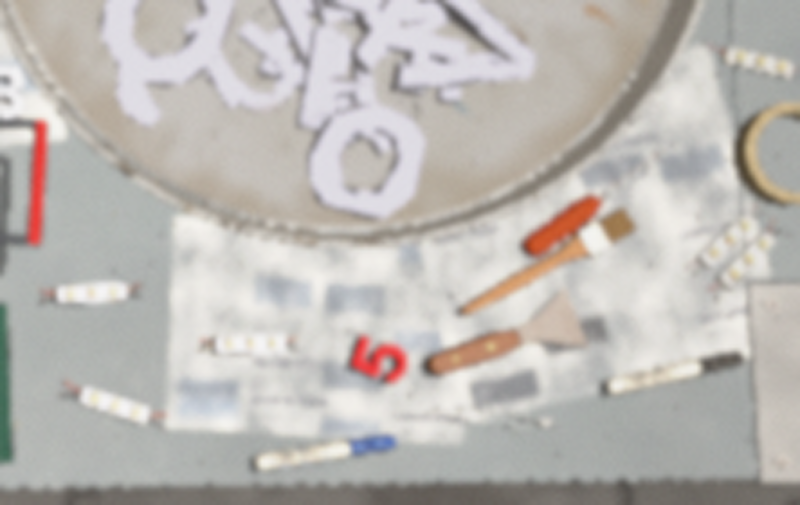

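View pics/scene_r.png

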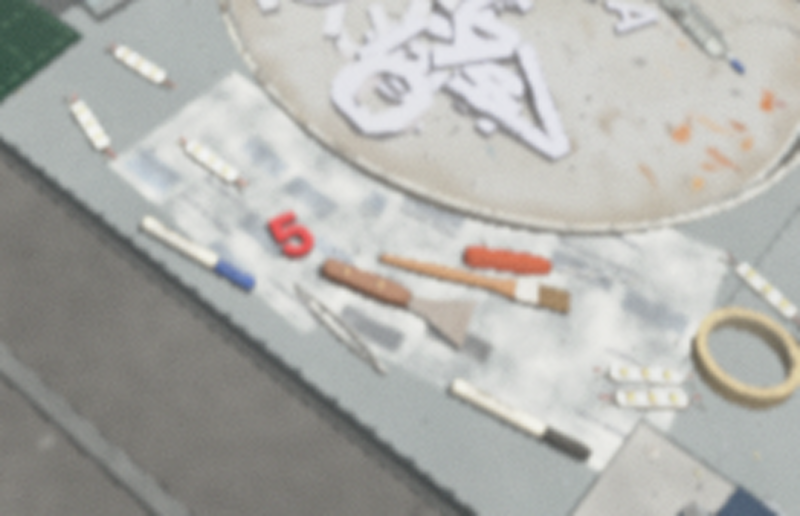

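```bash
cat >> h.py <<'E'
def blobs(c,mask,box,z,amin=20):
    m=np.zeros_like(mask,np.uint8); u0,v0,u1,v1=box; m[v0:v1,u0:u1]=mask[v0:v1,u0:u1]
    n,l,s,ce=cv2.connectedComponentsWithStats(m)
    return [(rect(c,l==i,z),int(s[i,4]),ce[i].round(1).tolist()) for i in range(1,n) if s[i,4]>=amin]
def hsv(c): return cv2.cvtColor(c["image"],cv2.COLOR_BGR2HSV)
E
python3 - <<'E'
from h import *
for cam in("top","scene"):
    c=capture(cam); H=hsv(c)
    h,s,v=H[...,0],H[...,1],H[...,2]
    red=((h<8)|(h>172))&(s>150)&(v>120)
    box=(285,130,315,190) if cam=="top" else (285,185,320,215)
    print(cam,"handle",blobs(c,red,box,88,8))
    green=(h>60)&(h<90)&(s>100)
    print("mat",blobs(c,green,(0,0,512,384),3,300))
    wh=(s<35)&(v>190)
    if cam=="top": 
        print("mods A",blobs(c,(v>190),(295,183,333,200),8),blobs(c,v>190,(300,210,337,230),8))
c=capture("top")
# brightness in B region
crop(c,300,180,400,240,"b.png")
for name,uv,z in [("A",(315.3,191.2),8),("B",(358.8,205.2),8),("C",(321.1,221.8),8)]:
    print(name,back(c,uv,z).round(1))
for uv in [(492,177),(498,182),(501,127)]: print(back(c,uv,4).round())
# tray corners at wall top z=87 (crop/4+120,100)
for p in [(303,110),(668,130),(655,345),(291,325)]: print(back(c,(p[0]/4+120,p[1]/4+100),87).round(1))
for p in [(728,175),(718,310)]: print(back(c,(p[0]/4+120,p[1]/4+100),92).round(1))
E
```

```text
top handle [(([609.4, -196.7], 103.6, 7.4, -4.7), 74, [299.9, 160.9])]
mat []
mods A [(([516.6, -256.1], 64.4, 23.7, 89.4), 122, [315.6, 190.6])] [(([418.3, -321.0], 63.6, 3.4, -1.6), 26, [335.8, 220.7]), (([410.9, -273.9], 66.6, 19.1, 70.9), 117, [321.6, 221.8])]
scene handle []
mat []
scale 8.0
A [ 514.2 -255.4    8. ]
B [ 465.3 -401.     8. ]
C [ 411.1 -272.4    8. ]
[ 556. -860.    4.]
[ 539. -879.    4.]
[ 729. -901.    4.]
[718.3 136.4  87. ]
[ 699.1 -156.7   87. ]
[ 525.9 -143.3   87. ]
[545.  145.7  87. ]
[ 661.1 -203.6   92. ]
[ 552.8 -193.4   92. ]
```

View pics/b.png

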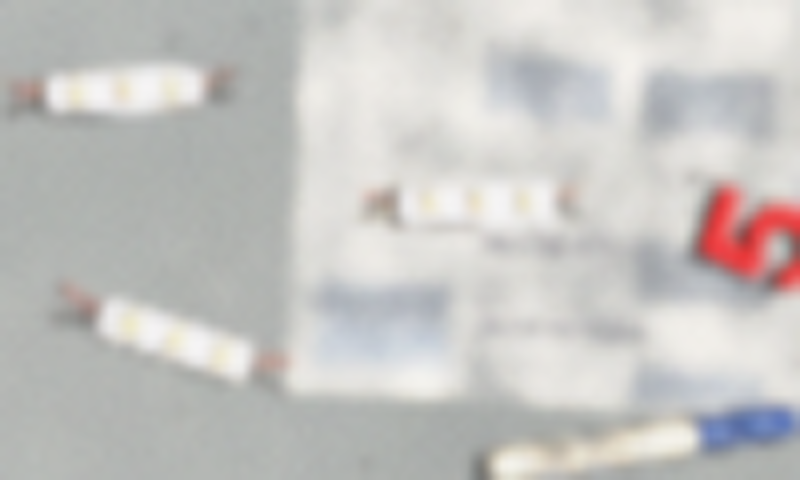

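Candidates: the cutters are the red pliers in the tray, top (238,158); the red craft knife at (448,172) and the red "5" at (395,210) are scenery. The tape roll is the black ring in the tote, (169,155), and the beige ring at (507,152) is scenery. The loose modules are A (315.6,191), B (360,205.6) and C (322,222). The brown look-alike at (184,222) stays, and the far ones at (492,177), (498,182) and (501,127) are out of reach (over 1000 mm), so they count as scenery. There is no blue clamp. The close crops confirm these choices, so I start with the cutters.

```bash
python3 -m crank '1 0 0 0 0 0 -0.09; 1 0 0 0 0 0 -0.09; 1 0 0 0 0 0 -0.087; 1 -2.9 2.05 0 0 0 0; 1 -2.9 2.05 0 0 0 0; 1 -2.9 2.05 0 0 0 0; 1 -2.9 2.05 0 0 0 0; 1 -2.9 2.05 0 0 0 0; 1 -2.9 2.05 0 0 0 0; 1 -2.9 2.05 0 0 0 0; 1 -2.9 2.05 0 0 0 0; 1 -2.9 2.05 0 0 0 0' 25
python3 -m crank '1 -2.9 2.05 0 0 0 0; 1 -2.9 2.05 0 0 0 0; 1 -2.9 2.05 0 0 0 0; 1 -2.9 2.05 0 0 0 0; 1 -2.9 2.05 0 0 0 0; 1 -2.9 2.05 0 0 0 0; 1 -2.9 2.05 0 0 0 0; 1 -2.9 2.05 0 0 0 0; 1 -2.9 2.05 0 0 0 0; 1 -2.9 2.05 0 0 0 0; 1 -2.9 2.05 0 0 0 0; 1 0 0 0 0 0 0' 25
```

```text
time_s: 2.65
eef_pos: [356.3, 364.9, 214.9]
orientation: [0.707, 0.708, 0.0, 0.0]
force: [0.8, 0.8, -1.1]
grip_width: 95.4
time_s: 3.65
eef_pos: [584.0, 43.1, 214.7]
orientation: [0.708, 0.706, -0.0, 0.001]
force: [-1.7, 0.4, 0.3]
grip_width: 95.2
```

```bash
python3 -m crank '0.7 -2.1 1.8 0 0 0 0; 0.7 -2.1 1.8 0 0 0 0; 0.7 0 0 3 0 0 0; 0.7 0 0 3 0 0 0; 0.7 0 0 3 0 0 0; 0.7 0 0 3 0 0 0; 0.7 0 0 1.2 0 0 0; 0.7 0 0 1 0 0 0; 0.7 0 0 0 0 0 0; 0.7 0 0 0 0 0 0' 25
python3 - <<'E'
from h import *
c=capture("top");crop(c,190,120,290,195,"c1.png")
c=capture("scene");crop(c,210,130,320,212,"c2.png")
E
```

```text
time_s: 4.48
eef_pos: [618.2, 5.8, 73.8]
orientation: [0.707, 0.708, 0.0, 0.001]
force: [0.8, 0.1, -0.2]
grip_width: 80.7
scale 8.0
scale 7.2727272727272725
```

View pics/c2.png

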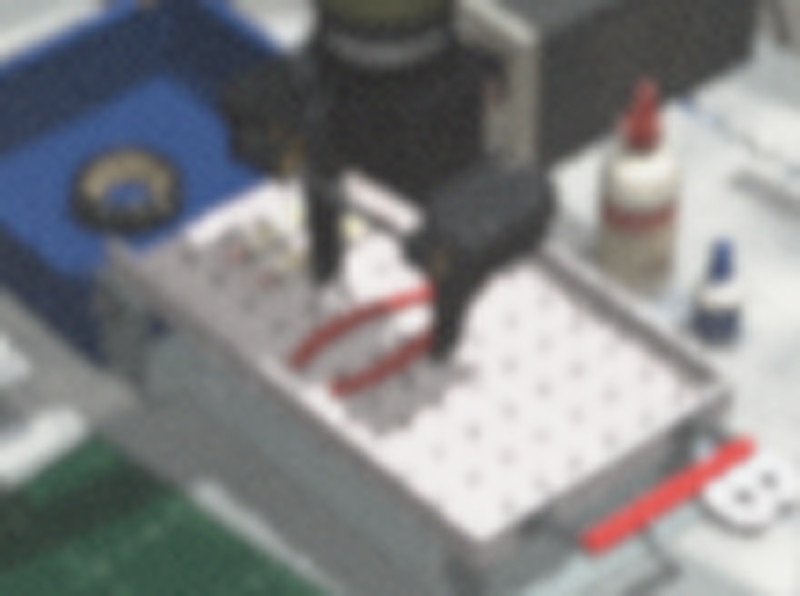

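The fingers straddle the red cutters (c2 pixels 325–440, 280–350), clear of the modules. I lower a bit and close.

```bash
python3 -m crank '0.7 -0.2 0 0.5 0 0 0; 0.7 0 0 0.2 0 0 0; -0.3 0 0 0 0 0 0; -0.3 0 0 0 0 0 0; -0.3 0 0 0 0 0 0; -0.3 0 0 0 0 0 0; -0.3 0 0 0 0 0 0; -0.3 0 0 0 0 0 0' 25
python3 -m crank '-0.3 0 0 -1 0 0 0; -0.3 0 0 -2 0 0 0; -0.3 0 0 -3 0 0 0; -0.3 0 0 -3 0 0 0; -0.3 0 0 0 0 0 0' 25
```

```text
time_s: 5.25
eef_pos: [617.6, 3.6, 65.7]
orientation: [0.707, 0.708, -0.0, 0.0]
force: [-0.1, -0.1, -0.7]
grip_width: 50.0
time_s: 5.67
eef_pos: [621.6, 3.5, 164.2]
orientation: [0.707, 0.708, 0.004, 0.005]
force: [1.4, 0.9, 1.1]
grip_width: 50.3
```

```bash
python3 -m crank '-0.3 -1.7 -3.2 0 0 0 0; -0.3 -1.7 -3.2 0 0 0 0; -0.3 -1.7 -3.2 0 0 0 0; -0.3 -1.7 -3.2 0 0 0 0; -0.3 -1.7 -3.2 0 0 0 0; -0.3 -1.7 -3.2 0 0 0 0; -0.3 0 0 0 0 0 0; -0.3 0 0 3 0 0 0; -0.3 0 0 3 0 0 0; -0.3 0 0 3 0 0 0; -0.3 0 0 2.5 0 0 0; -0.3 0 0 0 0 0 0' 25
python3 - <<'E'
from h import *
c=capture("top");crop(c,190,130,320,228,"d1.png")
c=capture("scene");crop(c,180,150,310,248,"d2.png")
E
```

```text
time_s: 6.67
eef_pos: [421.4, -96.8, 35.4]
orientation: [0.707, 0.707, -0.002, -0.005]
force: [-0.7, 0.1, -1.1]
grip_width: 49.9
scale 6.122448979591836
scale 6.122448979591836
```

View pics/d2.png

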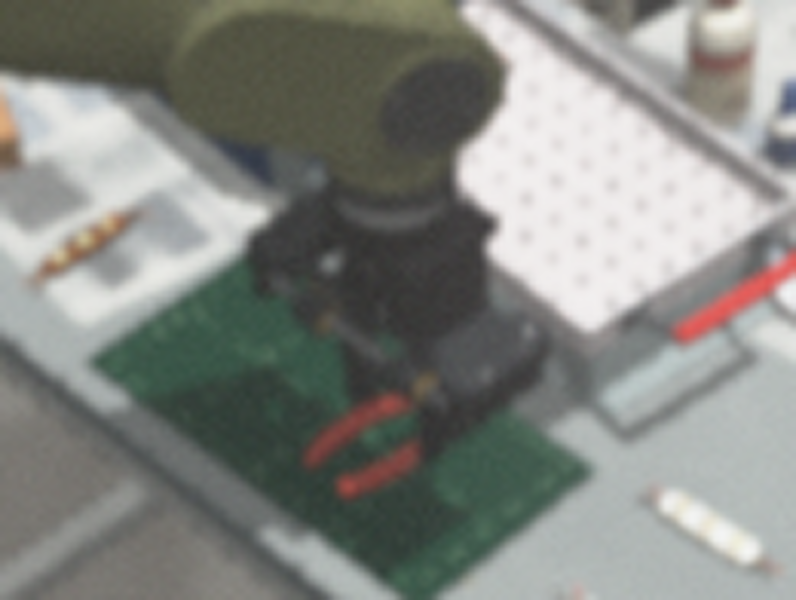

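The cutters are held over the mat (d2 pixel ~370,440). I set them down.

```bash
python3 -m crank '-0.3 0 0 1.5 0 0 0; -0.3 0 0 1 0 0 0; -0.3 0 0 0.4 0 0 0; -0.3 0 0 0 0 0 0; 0.5 0 0 0 0 0 0; 0.5 0 0 0 0 0 0; 0.5 0 0 0 0 0 0; 0.7 0 0 0 0 0 0' 25
python3 -m crank '0.7 0 0 -1.5 0 0 0; 0.7 0 0 -3 0 0 0; 0.7 0 0 -3.5 0 0 0; 0.9 0 0 -3.5 0 0 0; 0.9 0 0 -3.5 0 0 0; 0.9 0 0 0 0 0 0.12; 0.9 0 0 0 0 0 0.12; 0.9 0 0 0 0 0 0.12; 0.9 0 0 0 0 0 0.12; 0.9 0 0 0 0 0 0.12; 0.9 0 0 0 0 0 0.12; 0.9 0 0 0 0 0 0.12' 25
python3 -m crank '0.9 0 0 0 0 0 0.12; 0.9 0 0 0 0 0 0.12; 0.9 0 0 0 0 0 0.12; 0.9 0 0 0 0 0 0.12; 0.9 0 0 0 0 0 0.12; 0.9 0 0 0 0 0 0.12; 0.9 0 0 0 0 0 0; 0.9 0 0 0 0 0 0' 25
python3 - <<'E'
from h import *
c=capture("top");crop(c,150,130,320,248,"e1.png")
for d in spot_in(c,"tape_mid"): print(d["score"],np.round(d["at"]))
for d in regions_of(c,"tape_mid"): print(d["score"],d["region"].sum(),rect(c,d["region"],25))
H=hsv(c); print("dark",blobs(c,H[...,2]<70,(155,140,185,170),25))
E
```

```text
time_s: 7.43
eef_pos: [426.3, -98.8, 12.5]
orientation: [0.707, 0.708, 0.0, 0.001]
force: [-0.6, -0.2, -0.2]
grip_width: 71.4
time_s: 8.43
eef_pos: [425.7, -98.6, 162.0]
orientation: [0.935, 0.355, 0.0, 0.0]
force: [-0.3, -0.0, 0.4]
grip_width: 90.6
time_s: 9.1
eef_pos: [425.7, -98.6, 161.9]
orientation: [1.0, 0.008, 0.0, 0.0]
force: [-0.1, 0.1, 0.1]
grip_width: 90.5
scale 4.705882352941177
0.63 [644. 237.  20.]
0.22 [631.  93.  67.]
0.79 181 ([632.3, 238.9], 67.5, 53.0, 75.3)
dark [(([633.4, 233.8], 58.2, 48.0, -61.4), 62, [170.2, 158.3])]
```

View pics/e1.png

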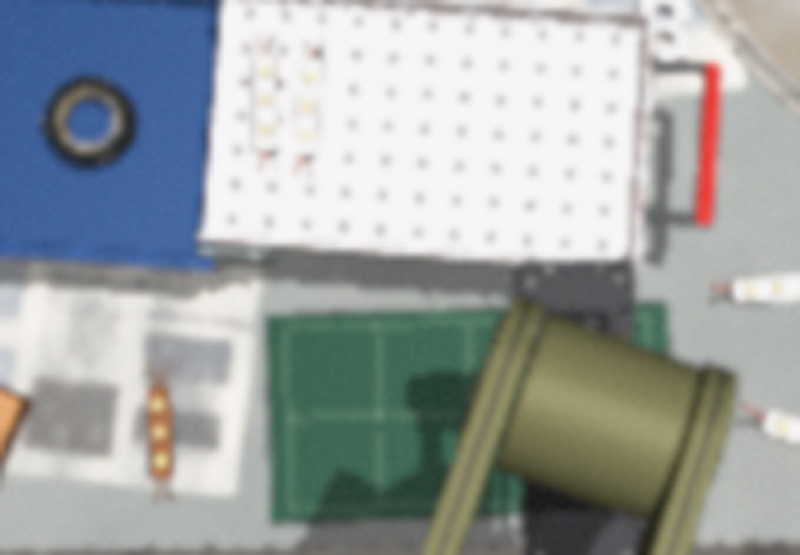

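```bash
python3 -m crank '0.9 1.93 -3.04 0 0 0 0; 0.9 1.93 -3.04 0 0 0 0; 0.9 1.93 -3.04 0 0 0 0; 0.9 1.93 -3.04 0 0 0 0; 0.9 1.93 -3.04 0 0 0 0; 0.9 1.93 -3.04 0 0 0 0; 0.9 1.93 -3.04 0 0 0 0; 0.9 1.93 -3.04 0 0 0 0; 0.9 1.93 -3.04 0 0 0 0; 0.9 1.93 -3.04 0 0 0 0; 0.9 1.93 -3.04 0 0 0 0; 0.9 0 0 0 0 0 0' 25
python3 -m crank '0.9 0 0 3 0 0 0; 0.9 0 0 3 0 0 0; 0.9 0 0 3 0 0 0; 0.9 0 0 3 0 0 0; 0.9 0 0 0 0 0 0; 0.9 0 0 0 0 0 0' 25
python3 - <<'E'
from h import *
c=capture("scene");crop(c,180,110,310,208,"f2.png")
c=capture("top");crop(c,130,110,230,185,"f1.png")
E
```

```text
time_s: 10.25
eef_pos: [635.8, 243.1, 160.7]
orientation: [1.0, 0.009, 0.0, -0.001]
force: [-0.3, -0.9, 0.2]
grip_width: 90.0
time_s: 10.75
eef_pos: [632.0, 237.5, 39.5]
orientation: [1.0, 0.006, -0.002, 0.001]
force: [0.6, -0.1, 0.5]
grip_width: 90.4
scale 6.122448979591836
scale 8.0
```

View pics/f2.png

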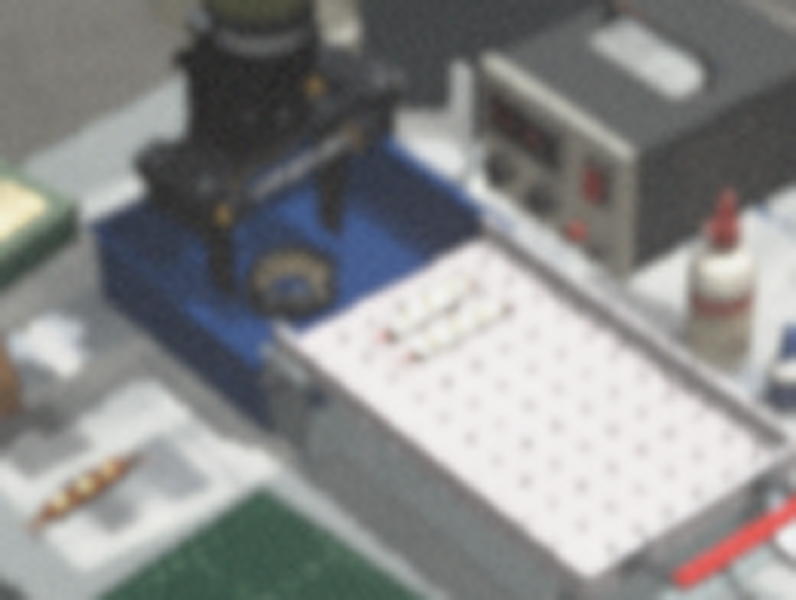

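View pics/f1.png

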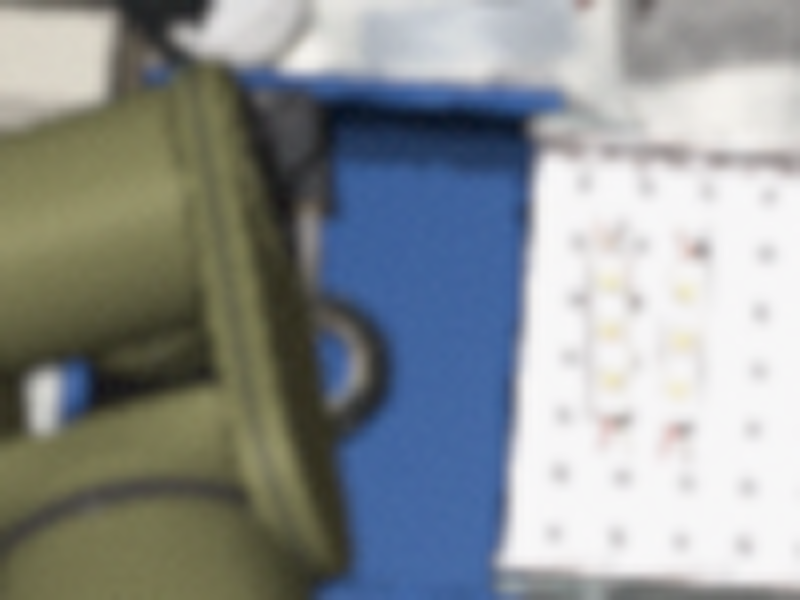

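Run:
```python
from h import *
o=get_obs(); print(o["eef_pos"])
t=capture("top"); s=capture("scene")
for z in (16,20,25): print(z,back(t,(169.1,155.7),z).round(1),back(s,(227.7,156.2),z).round(1))
p=np.array(o["eef_pos"])
for q in (p,p-[0,0,23]): print(proj(s,q),(proj(s,q)-[180,110])*6.122)
for s_ in(-45,45): print((proj(s,p+[s_,0,0])-[180,110])*6.122)
for d in spot_in(s,"tape_mid"): print(d["score"],np.round(d["at"]))
```

```text
[635.24885915 238.54156803  43.93681402]
16 [639.1 236.5  16. ] [640.7 235.8  16. ]
20 [638.5 235.6  20. ] [637.6 232.   20. ]
25 [637.7 234.5  25. ] [633.6 227.3  25. ]
[225.9208705  151.24641665] [281.12756923 252.51056274]
[226.22212065 155.58630798] [282.9718226  279.07937746]
[231.12660271 282.66490342]
[329.99435506 223.04021827]
0.66 [636. 232.  24.]
0.45 [ 428. -101.   13.]
```

```bash
python3 -m crank '0.9 0.3 0.3 1.2 0 0 0; 0.9 0 0 1.2 0 0 0; 0.9 0 0 0.8 0 0 0; 0.9 0 0 0 0 0 0; 0 0 0 0 0 0 0; 0 0 0 0 0 0 0; 0 0 0 0 0 0 0; 0 0 0 0 0 0 0; 0 0 0 0 0 0 0' 20
python3 -m crank '0 0 0 -1 0 0 0; 0 0 0 -2.5 0 0 0; 0 0 0 -3 0 0 0; 0 0 0 -3 0 0 0; 0 0 0 -3 0 0 0; 0 0 0 -2 0 0 0; 0 0 0 0 0 0 0; 0 0 0 0 0 0 0' 20
```

```text
time_s: 11.75
eef_pos: [636.8, 235.4, 9.4]
orientation: [1.0, 0.006, -0.0, 0.0]
force: [-0.5, 0.3, 0.1]
grip_width: 62.5
time_s: 12.42
eef_pos: [637.9, 235.7, 157.1]
orientation: [1.0, 0.006, 0.002, -0.001]
force: [-1.0, 0.2, -0.4]
grip_width: 63.1
```

```bash
python3 -m crank '0 -2.4 2.07 0 0 0 0; 0 -2.4 2.07 0 0 0 0; 0 -2.4 2.07 0 0 0 0; 0 -2.4 2.07 0 0 0 0; 0 -2.4 2.07 0 0 0 0; 0 -2.4 2.07 0 0 0 0; 0 -2.4 2.07 0 0 0 0; 0 -2.4 2.07 0 0 0 0; 0 -2.4 2.07 0 0 0 0; 0 0 0 0 0 0 0; 0 0 0 3 0 0 0; 0 0 0 3 0 0 0' 20
python3 -m crank '0 0 0 3 0 0 0; 0 0 0 3 0 0 0; 0 0 0 2 0 0 0; 0 0 0 0.8 0 0 0; 0 0 0 0 0 0 0; 0 0 0 0 0 0 0' 20
```

```text
time_s: 13.42
eef_pos: [424.0, 46.4, 94.6]
orientation: [1.0, 0.006, 0.002, -0.0]
force: [0.5, -0.6, -1.2]
grip_width: 63.2
time_s: 13.92
eef_pos: [422.4, 46.8, 5.6]
orientation: [1.0, 0.006, -0.001, -0.0]
force: [0.4, -0.6, -0.6]
grip_width: 63.3
```

```bash
python3 -m crank '0.7 0 0 0 0 0 0; 0.7 0 0 0 0 0 0; 0.7 0 0 0 0 0 0; 0.7 0 0 -1.5 0 0 0; 0.7 0 0 -3 0 0 0; 0.7 0 0 -3.5 0 0 0; 0.3 0 0 -3.5 0 0 0; 0 0 3.5 -1.5 0 0 0; 0 0 3.5 0 0 0 0; 0 0 3.5 0 0 0 0; 0 0.5 3.5 0 0 0 0; 0 0.5 3.5 0 0 0 0' 20
python3 - <<'E'
from h import *
print(get_obs()["eef_pos"].round(1) if hasattr(get_obs()["eef_pos"],"round") else get_obs()["eef_pos"])
c=capture("top");crop(c,190,150,390,248,"g1.png")
for r in blobs(c,hsv(c)[...,2]>185,(295,170,345,235),8): print(r)
c=capture("scene");crop(c,180,160,360,295,"g2.png")
E
```

```text
time_s: 14.92
eef_pos: [435.3, -130.0, 137.4]
orientation: [1.0, 0.006, 0.001, 0.0]
force: [0.5, 1.6, 0.2]
grip_width: 48.9
[ 435.3 -130.   137.4]
scale 4.0
(([478.3, -273.3], 215.7, 159.9, -0.7), 1359, [326.7, 196.0])
scale 4.444444444444445
```

View pics/g1.png

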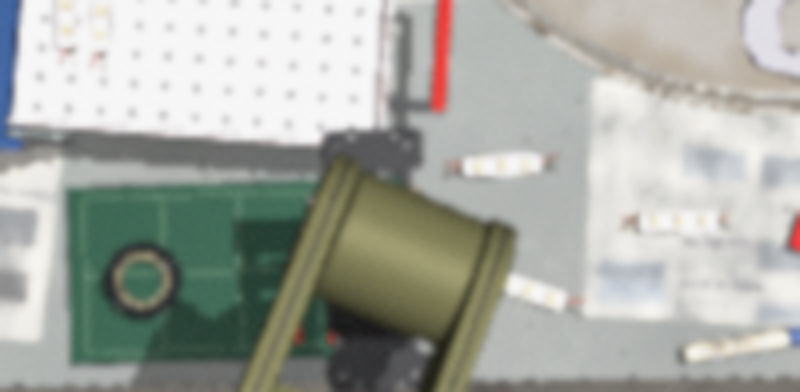

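View pics/g2.png

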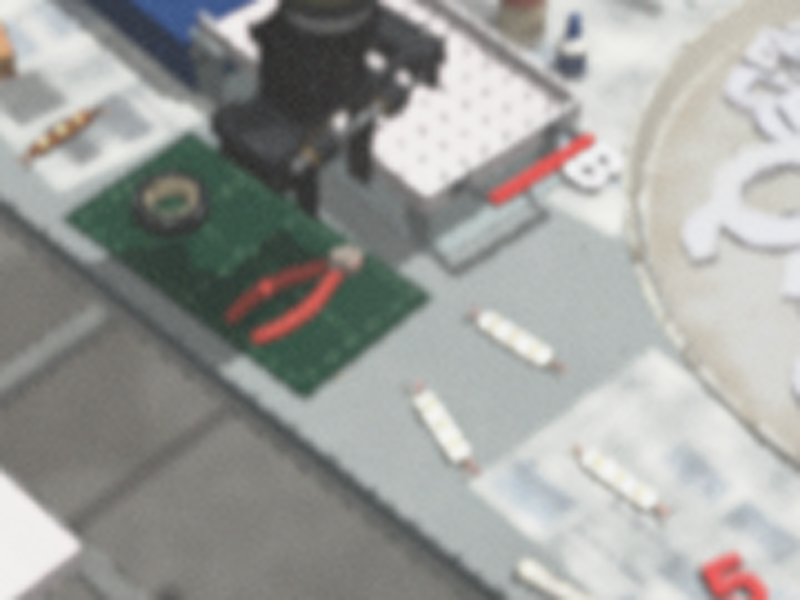

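Run:
```python
from h import *
t=capture("top"); s=capture("scene")
for n,a,b in [("A",(314.9,191.2),(296.3,236.5)),("B",(360.6,205.5),(319.5,268)),("C",(321.8,222.3),(279.7,256.3))]:
    print(n,back(t,a,7).round(1),back(s,b,7).round(1))
def ang(p,q,c,sc,o):
    P=back(c,np.array(p)/sc+o,4);Q=back(c,np.array(q)/sc+o,4);d=P-Q;return np.degrees(np.arctan2(d[1],d[0]))%180
print(ang((472,318),(560,365),s,4.444,np.array([180,160])),ang((450,168),(550,160),t,4,np.array([190,150])))
print("B",ang((580,455),(660,511),s,4.444,np.array([180,160])),ang((630,220),(728,218),t,4,np.array([190,150])))
print("C",ang((416,385),(474,468),s,4.444,np.array([180,160])),ang((65,292),(280,360),t,8,np.array([300,180])))
```

```text
A [ 514.3 -254.2    7. ] [ 515.  -258.9    7. ]
B [ 464.2 -407.3    7. ] [ 465.5 -405.4    7. ]
C [ 409.4 -274.9    7. ] [ 409.2 -278.2    7. ]
98.23611974091295 93.93594557856316
B 91.22940974661306 90.5125123493616
C 72.08383773744961 71.79537048863266
```

```bash
python3 -m crank '0 1.98 3.15 0 0 0 0; 0 1.98 3.15 0 0 0 0; 0 1.98 3.15 0 0 0 0; 0 1.98 3.15 0 0 0 0; 0 0 0 3 0 0 0; 0 0 0 3 0 0 0; 0 0 0 2 0 0 0; -0.2 0 0 0 0 0 0; -0.2 0 0 0 0 0 0' 20
python3 - <<'E'
from h import *
s=capture("scene");crop(s,250,180,350,255,"h1.png")
print(get_obs()["eef_pos"])
E
```

```text
time_s: 15.87
eef_pos: [515.3, -251.4, 55.5]
orientation: [1.0, 0.007, -0.001, -0.001]
force: [0.4, 0.5, 0.5]
grip_width: 40.4
scale 8.0
[ 516.54042219 -252.29657676   57.35301668]
```

View pics/h1.png

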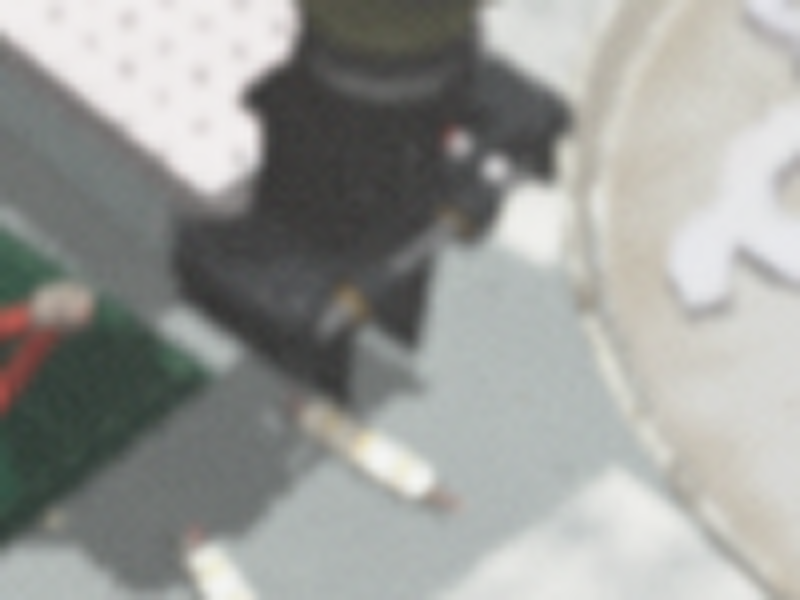

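```bash
python3 -m crank '-0.2 -0.1 1 0 0 0 0; -0.2 0 0 2 0 0 0; -0.2 0 0 2 0 0 0; -0.2 0 0 1 0 0 0; -0.2 0 0 0.4 0 0 0; -0.2 0 0 0 0 0 0; -1 0 0 0 0 0 0; -1 0 0 0 0 0 0; -1 0 0 0 0 0 0; -1 0 0 0 0 0 0; -1 0 0 0 0 0 0' 20
python3 -m crank '-1 0 0 -1 0 0 0; -1 0 0 -2.5 0 0 0; -1 0 0 -3.5 0 0 0; -1 0 0 -3.5 0 0 0; -1 0 0 -3.5 0 0 0; -1 0 0 0 0 0 0; -1 0 0 0 0 0 0' 20
```

```text
time_s: 16.83
eef_pos: [515.7, -263.7, 3.6]
orientation: [1.0, 0.006, 0.001, 0.0]
force: [-0.1, 0.2, 3.5]
grip_width: 15.8
time_s: 17.42
eef_pos: [516.9, -264.5, 146.9]
orientation: [1.0, 0.006, 0.003, 0.002]
force: [-0.6, 0.3, -0.7]
grip_width: 15.7
```

```bash
python3 -m crank '-1 0.97 -3.23 0 0 0 0; -1 0.97 -3.23 0 0 0 0; -1 0.97 -3.23 0 0 0 0; -1 0.97 -3.23 0 0 0 0; -1 0.97 -3.23 0 0 0 0; -1 0.97 -3.23 0 0 0 0; -1 0 0 0 0 0 0; -1 0 0 3 0 0 0; -1 0 0 2.5 0 0 0; -1 0 0 1.5 0 0 0; -1 0 0 0.7 0 0 0; -1 0 0 0 0 0 0' 20
python3 -m crank '-1 0 0 0 0 0 0' 20
```

```text
time_s: 18.42
eef_pos: [569.7, -68.9, 64.6]
orientation: [1.0, 0.006, -0.002, -0.0]
force: [0.1, 0.4, -0.4]
grip_width: 15.8
time_s: 18.5
eef_pos: [570.1, -69.1, 64.6]
orientation: [1.0, 0.006, -0.001, -0.0]
force: [0.3, -0.2, 0.3]
grip_width: 15.9
```

```bash
python3 -m crank '-0.3 0 0 0 0 0 0; -0.3 0 0 0 0 0 0; -0.3 0 0 -1 0 0 0; -0.3 0 0 -3 0 0 0; -0.3 0 0 -3 0 0 0; -0.3 0 0 -1 0 0 0; -0.2 -1.05 3.37 0 0 0 0; -0.2 -1.05 3.37 0 0 0 0; -0.2 -1.05 3.37 0 0 0 0; -0.2 -1.05 3.37 0 0 0 0; -0.2 -1.05 3.37 0 0 0 0; -0.2 -1.05 3.37 0 0 0 0' 20
python3 -m crank '-0.2 -1.05 3.37 0 0 0 0; -0.2 -1.05 3.37 0 0 0 0; -0.2 -1.05 3.37 0 0 0 0; -0.2 -1.05 3.37 0 0 0 0; -0.2 0 0 3 0 0 0; -0.2 0 0 3 0 0 0; -0.2 0 0 2.5 0 0 0; -0.2 0 0 0 0 0 0; -0.2 0 0 0 0 0 0' 20
python3 - <<'E'
from h import *
s=capture("scene");crop(s,220,140,370,290,"i1.png")
t=capture("top");crop(t,190,130,390,255,"i2.png")
print(get_obs()["eef_pos"])
E
```

```text
time_s: 19.5
eef_pos: [509.6, -273.3, 145.9]
orientation: [1.0, 0.006, 0.0, 0.0]
force: [0.1, -0.1, -0.1]
grip_width: 38.0
time_s: 20.25
eef_pos: [468.9, -406.1, 59.0]
orientation: [1.0, 0.006, -0.001, -0.001]
force: [0.5, -0.5, -0.3]
grip_width: 38.1
scale 4.0
scale 4.0
[ 471.04439991 -407.90262019   62.67857301]
```

View pics/i1.png

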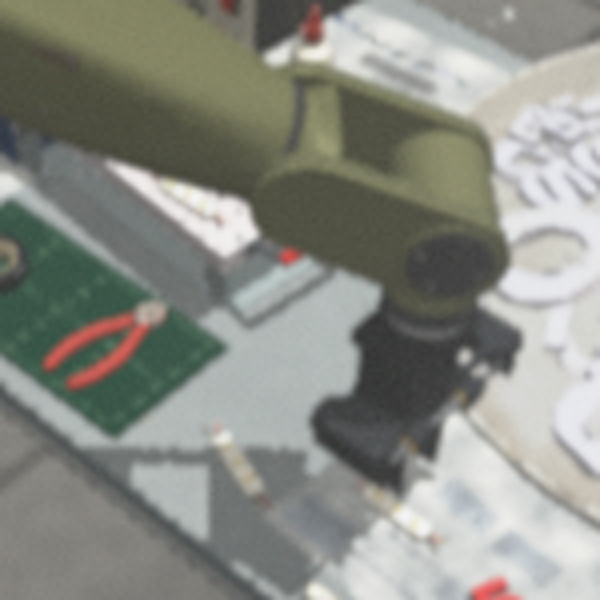

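View pics/i2.png

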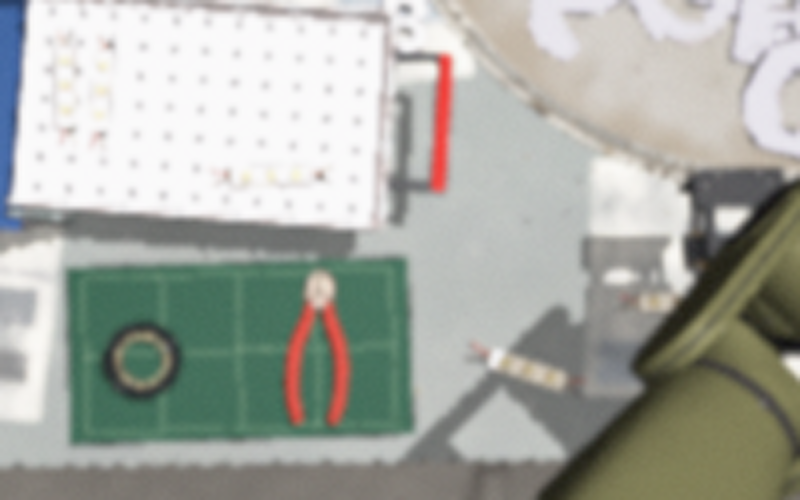

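```bash
python3 -m crank '-0.2 -0.5 0 0 0 0 0; -0.2 0 0 2.5 0 0 0; -0.2 0 0 2 0 0 0; -0.2 0 0 1.1 0 0 0; -0.2 0 0 0.3 0 0 0; -0.2 0 0 0 0 0 0; -1 0 0 0 0 0 0; -1 0 0 0 0 0 0; -1 0 0 0 0 0 0; -1 0 0 0 0 0 0; -1 0 0 0 0 0 0' 20
python3 -m crank '-1 0 0 -1 0 0 0; -1 0 0 -2.5 0 0 0; -1 0 0 -3.5 0 0 0; -1 0 0 -3.5 0 0 0; -1 0 0 -3.5 0 0 0; -1 0 0 0 0 0 0; -1 0 0 0 0 0 0' 20
```

```text
time_s: 21.27
eef_pos: [465.6, -407.7, 2.7]
orientation: [1.0, 0.006, 0.001, 0.001]
force: [-0.4, 0.2, 2.7]
grip_width: 15.7
time_s: 21.85
eef_pos: [466.5, -408.7, 146.1]
orientation: [1.0, 0.006, 0.002, 0.003]
force: [0.1, -0.0, -0.6]
grip_width: 16.1
```

```bash
python3 -m crank '-1 1.4 -3.14 0 0 0 0; -1 1.4 -3.14 0 0 0 0; -1 1.4 -3.14 0 0 0 0; -1 1.4 -3.14 0 0 0 0; -1 1.4 -3.14 0 0 0 0; -1 1.4 -3.14 0 0 0 0; -1 1.4 -3.14 0 0 0 0; -1 1.4 -3.14 0 0 0 0; -1 1.4 -3.14 0 0 0 0; -1 1.4 -3.14 0 0 0 0; -1 1.4 -3.14 0 0 0 0; -1 0 0 0 0 0 0' 20
python3 -m crank '-1 0 0 3 0 0 0; -1 0 0 2.5 0 0 0; -1 0 0 1.5 0 0 0; -1 0 0 0.7 0 0 0; -1 0 0 0 0 0 0; -1 0 0 0 0 0 0; -1 0 0 0 0 0 0' 20
```

```text
time_s: 22.85
eef_pos: [615.2, -54.8, 139.8]
orientation: [1.0, 0.008, -0.001, -0.001]
force: [-0.4, -0.2, 0.5]
grip_width: 15.6
time_s: 23.43
eef_pos: [613.9, -60.1, 64.3]
orientation: [1.0, 0.006, -0.001, -0.0]
force: [-2.0, 0.8, 4.2]
grip_width: 15.8
```

```bash
python3 -m crank '-0.3 0 0 0 0 0 0; -0.3 0 0 0 0 0 0; -0.3 0 0 -1 0 0 0; -0.3 0 0 -3 0 0 0; -0.3 0 0 -3 0 0 0; -0.3 0 0 -1 0 0 0; -0.2 -2.27 2.4 0 0 0 0; -0.2 -2.27 2.4 0 0 0 0; -0.2 -2.27 2.4 0 0 0 0; -0.2 -2.27 2.4 0 0 0 0; -0.2 -2.27 2.4 0 0 0 0; -0.2 -2.27 2.4 0 0 0 0' 20
python3 -m crank '-0.2 -2.27 2.4 0 0 0 0; -0.2 -2.27 2.4 0 0 0 0; -0.2 -2.27 2.4 0 0 0 0; -0.2 0 0 0 0 0 0.11; -0.2 0 0 0 0 0 0.11; -0.2 0 0 0 0 0 0.11; -0.2 0 0 3 0 0 0; -0.2 0 0 3 0 0 0; -0.2 0 0 2 0 0 0; -0.2 0 0 0 0 0 0; -0.2 0 0 0 0 0 0' 20
python3 - <<'E'
from h import *
s=capture("scene");crop(s,220,150,340,270,"j1.png")
t=capture("top");crop(t,190,130,390,255,"j2.png")
print(get_obs()["eef_pos"])
E
```

```text
time_s: 24.43
eef_pos: [479.2, -206.5, 144.4]
orientation: [1.0, 0.006, 0.0, 0.0]
force: [0.2, -0.0, -0.7]
grip_width: 38.0
time_s: 25.35
eef_pos: [412.3, -277.7, 63.5]
orientation: [0.987, -0.158, -0.001, -0.001]
force: [1.2, 0.6, 1.2]
grip_width: 38.2
scale 5.0
scale 4.0
[ 414.08953577 -279.14288683   66.17924871]
```

View pics/j1.png

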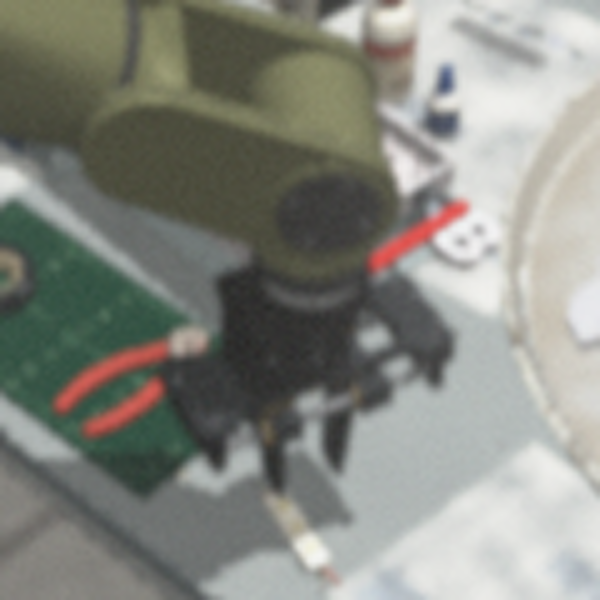

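View pics/j2.png

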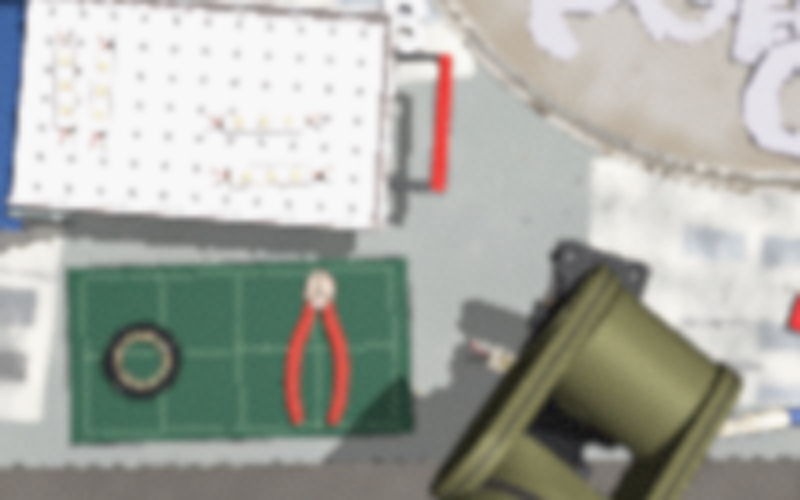

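```bash
python3 -m crank '-0.2 -0.4 0 0 0 0 0; -0.2 0 0 2.5 0 0 0; -0.2 0 0 2 0 0 0; -0.2 0 0 1.5 0 0 0; -0.2 0 0 0.3 0 0 0; -0.2 0 0 0 0 0 0; -1 0 0 0 0 0 0; -1 0 0 0 0 0 0; -1 0 0 0 0 0 0; -1 0 0 0 0 0 0; -1 0 0 0 0 0 0' 20
python3 -m crank '-1 0 0 -1 0 0 0; -1 0 0 -2.5 0 0 0; -1 0 0 -3.5 0 0 0; -1 0 0 -3.5 0 0 0; -1 0 0 -3.5 0 0 0; -1 0 0 0 0 0 -0.083; -1 0 0 0 0 0 -0.083; -1 0 0 0 0 0 -0.082; -1 0 0 0 0 0 0' 20
```

```text
time_s: 26.37
eef_pos: [410.1, -277.7, 2.8]
orientation: [0.987, -0.158, 0.001, 0.0]
force: [0.3, -0.3, 4.5]
grip_width: 15.9
time_s: 27.12
eef_pos: [409.4, -277.2, 142.6]
orientation: [0.999, -0.034, 0.0, 0.0]
force: [-0.4, -0.7, -0.3]
grip_width: 15.4
```

```bash
python3 -m crank '-1 2.16 -2.11 0 0 0 0; -1 2.16 -2.11 0 0 0 0; -1 2.16 -2.11 0 0 0 0; -1 2.16 -2.11 0 0 0 0; -1 2.16 -2.11 0 0 0 0; -1 2.16 -2.11 0 0 0 0; -1 2.16 -2.11 0 0 0 0; -1 2.16 -2.11 0 0 0 0; -1 2.16 -2.11 0 0 0 0; -1 2.16 -2.11 0 0 0 0; -1 2.16 -2.11 0 0 0 0; -1 0 0 0 0 0 0' 20
python3 -m crank '-1 0 0 3 0 0 0; -1 0 0 2.5 0 0 0; -1 0 0 1.5 0 0 0; -1 0 0 0.5 0 0 0; -1 0 0 0 0 0 0; -1 0 0 0 0 0 0; -1 0 0 0 0 0 0' 20
```

```text
time_s: 28.12
eef_pos: [665.4, -58.9, 141.7]
orientation: [0.999, -0.034, 0.001, -0.001]
force: [-1.0, -0.3, -0.4]
grip_width: 15.8
time_s: 28.7
eef_pos: [662.8, -62.6, 67.3]
orientation: [0.999, -0.035, 0.0, 0.0]
force: [0.4, -0.2, 0.3]
grip_width: 15.6
```

```bash
python3 -m crank '-0.3 0 0 0 0 0 0; -0.3 0 0 0 0 0 0; -0.3 0 0 -1 0 0 0; -0.3 0 0 -3 0 0 0; -0.3 0 0 -3 0 0 0; -0.3 0 0 -3 0 0 0; -0.3 0 0 -3 0 0 -0.12; -0.3 0 0 0 0 0 -0.12; -0.3 0 0 0 0 0 -0.12; -0.3 0 0 0 0 0 -0.12; -0.3 0 0 0 0 0 -0.12; -0.3 0 0 0 0 0 -0.12' 20
python3 -m crank '-0.3 0 0 0 0 0 -0.12; -0.3 0 0 0 0 0 -0.12; -0.3 0 0 0 0 0 -0.12; -0.3 0 0 0 0 0 -0.12; -0.3 0 0 0 0 0 -0.12; -0.3 0 0 0 0 0 -0.12; -0.3 0 0 0 0 0 -0.12; -0.3 0 0 0 0 0 0; -0.3 0 0 0 0 0 0' 20
python3 - <<'E'
from h import *
o=get_obs();print(o["eef_pos"],o["joints"].round(2))
t=capture("top");crop(t,120,100,390,255,"k2.png")
s=capture("scene");crop(s,190,120,370,255,"k1.png")
E
```

```text
time_s: 29.7
eef_pos: [662.8, -62.2, 197.9]
orientation: [0.947, 0.322, 0.0, 0.0]
force: [0.3, -0.3, 0.2]
grip_width: 32.8
time_s: 30.45
eef_pos: [662.8, -62.3, 197.5]
orientation: [0.736, 0.677, 0.0, 0.0]
force: [0.5, -0.5, 0.2]
grip_width: 33.1
[662.77667942 -62.25126306 197.50074674] [-0.17  0.17  1.63 -0.    1.34 -1.66]
scale 2.962962962962963
scale 4.444444444444445
```

View pics/k1.png

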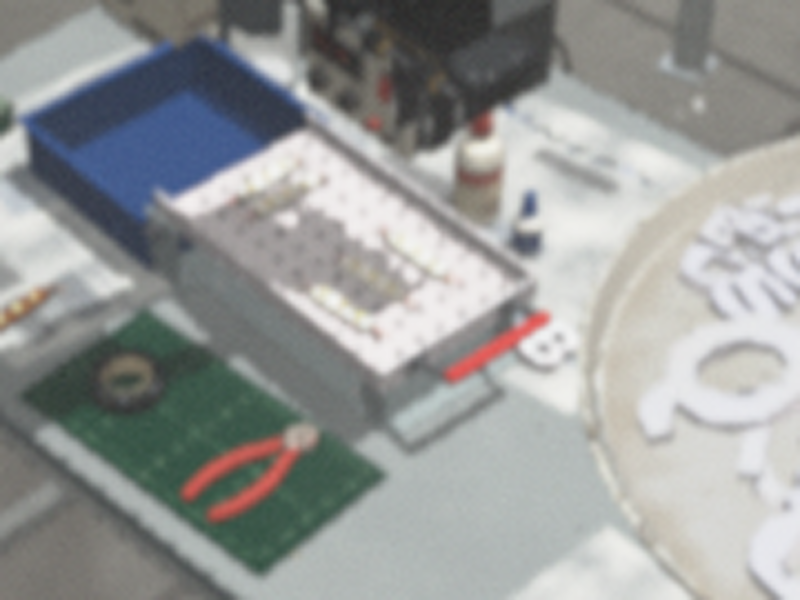

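View pics/k2.png

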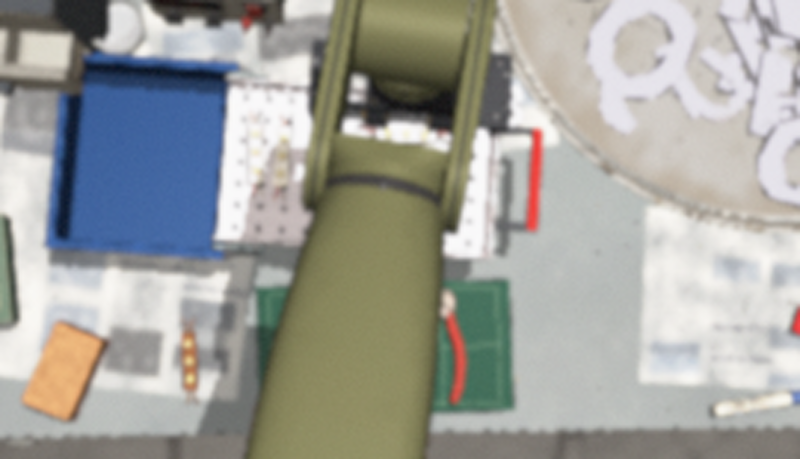

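Run:
```python
from h import *
t=capture("top"); s=capture("scene")
for z in(88,92): print(z,back(t,(300.9,161.0),z).round(1),back(s,(302.0,198.2),z).round(1))
h=np.array([606,-199]); 
o=np.array(get_obs()["eef_pos"]); a=np.radians(85.2)
d=h-o[:2]; print(d, "tool",d@[np.cos(a),np.sin(a)],d@[np.sin(a),-np.cos(a)])
# arc in tool x,z
R=np.hypot(328,32);a0=np.arctan2(32,328)
for th in np.arange(0,0.86,0.07): print(round(th,2),round(328-R*np.cos(a0+th),1),round(R*np.sin(a0+th)-32,1))
```

```text
88 [ 606.1 -199.4   88. ] [ 608.8 -197.7   88. ]
92 [ 605.5 -198.9   92. ] [ 605.6 -200.2   92. ]
[ -56.65914956 -136.74650734] tool -141.0080335349594 -45.01778513383913
0.0 0.0 -0.0
0.07 3.0 22.9
0.14 7.7 45.5
0.21 13.9 67.7
0.28 21.6 89.4
0.35 30.9 110.5
0.42 41.6 131.0
0.49 53.7 150.6
0.56 67.1 169.3
0.63 81.8 187.1
0.7 97.7 203.8
0.77 114.8 219.3
0.84 132.9 233.6
```

```bash
python3 -m crank '-0.3 -3.53 -1.13 0 0 0 0; -0.3 -3.53 -1.13 0 0 0 0; -0.3 -3.53 -1.13 0 0 0 0; -0.3 -3.53 -1.13 0 0 0 0; -0.3 0 0 0 0 0 0; -0.3 0 0 3 0 0 0; -0.3 0 0 3 0 0 0; -0.3 0 0 2 0 0 0; -0.3 0 0 0 0 0 0; -0.3 0 0 0 0 0 0' 20
python3 - <<'E'
from h import *
s=capture("scene");crop(s,260,150,340,210,"l1.png")
t=capture("top")
o=get_obs();print(o["eef_pos"])
E
```

```text
time_s: 31.48
eef_pos: [605.4, -198.7, 115.4]
orientation: [0.735, 0.678, -0.001, -0.001]
force: [0.8, 0.5, 0.9]
grip_width: 33.3
scale 10.0
[ 607.41537826 -199.54132013  118.67000255]
```

View pics/l1.png

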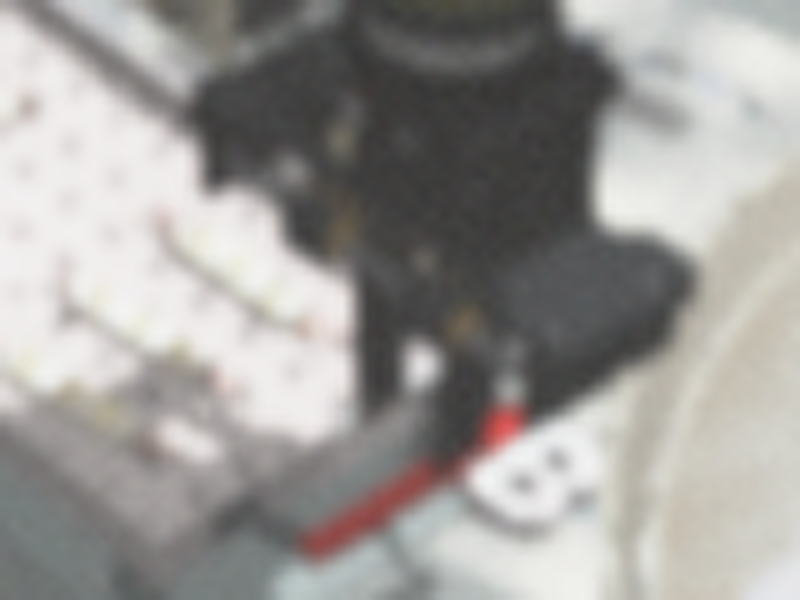

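```bash
python3 -m crank '-0.3 0 0 2 0 0 0; -0.3 0 0 1.5 0 0 0; -0.3 0 0 1.1 0 0 0; -0.3 0 0 0.3 0 0 0; -0.3 0 0 0 0 0 0; -1 0 0 0 0 0 0; -1 0 0 0 0 0 0; -1 0 0 0 0 0 0; -1 0 0 0 0 0 0; -1 0 0 0 0 0 0' 30
```

```text
time_s: 32.42
eef_pos: [607.0, -197.7, 68.6]
orientation: [0.735, 0.678, 0.002, -0.001]
force: [0.4, 6.0, 1.3]
grip_width: 12.1
```

```bash
python3 -m crank '-1 0.12 0 -1.15 0 0 0; -1 0.17 0 -1.15 0 0 0; -1 0.22 0 -1.13 0 0 0; -1 0.25 0 -1.13 0 0 0; -1 0.29 0 -1.12 0 0 0; -1 0.33 0 -1.1 0 0 0; -1 0.37 0 -1.09 0 0 0; -1 0.4 0 -1.08 0 0 0; -1 0 0 0 0 0 0' 30
python3 - <<'E'
from h import *
s=capture("scene");crop(s,190,90,350,230,"m1.png")
E
```

```text
time_s: 33.17
eef_pos: [608.7, -176.6, 158.5]
orientation: [0.735, 0.678, 0.001, 0.0]
force: [1.5, 2.9, -1.7]
grip_width: 12.0
scale 4.285714285714286
```

View pics/m1.png

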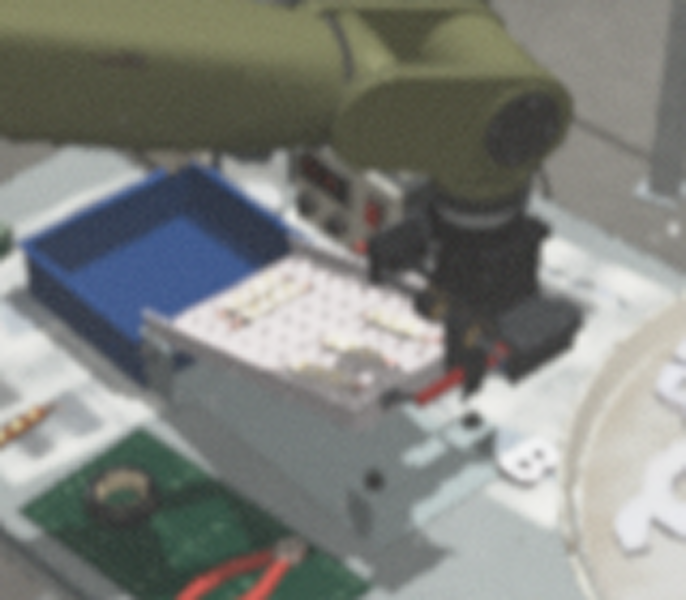

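The tray tilts with the bar in the grip (m1 pixel 460,370) and the modules have not slid yet. I carry on to about 0.8 rad.

```bash
python3 -m crank '-1 0.45 0 -1.06 0 0 0; -1 0.48 0 -1.05 0 0 0; -1 0.52 0 -1.03 0 0 0; -1 0.55 0 -1.02 0 0 0; -1 0.59 0 -0.99 0 0 0; -1 0.62 0 -0.97 0 0 0; -1 0.66 0 -0.95 0 0 0; -1 0.68 0 -0.92 0 0 0; -1 0.72 0 -0.9 0 0 0; -1 0.75 0 -0.88 0 0 0; -1 0.78 0 -0.85 0 0 0; -1 0.81 0 -0.82 0 0 0' 30
python3 -m crank '-1 0.84 0 -0.79 0 0 0; -1 0.87 0 -0.76 0 0 0; -1 0.9 0 -0.72 0 0 0; -1 0 0 0 0 0 0; -1 0 0 0 0 0 0; -1 0 0 0 0 0 0; -1 0 0 0 0 0 0; -1 0 0 0 0 0 0; -1 0 0 0 0 0 0; -1 0 0 0 0 0 0' 30
python3 - <<'E'
from h import *
s=capture("scene");crop(s,180,60,350,220,"n1.png")
s=capture("top");crop(s,120,90,320,240,"n2.png")
E
```

```text
time_s: 34.22
eef_pos: [614.5, -105.0, 271.8]
orientation: [0.736, 0.677, -0.002, 0.003]
force: [3.2, -6.4, -1.6]
grip_width: 12.2
time_s: 35.05
eef_pos: [616.8, -78.4, 296.8]
orientation: [0.736, 0.677, -0.0, 0.003]
force: [-1.3, -4.3, 7.2]
grip_width: 12.2
scale 3.75
scale 4.0
```

View pics/n1.png

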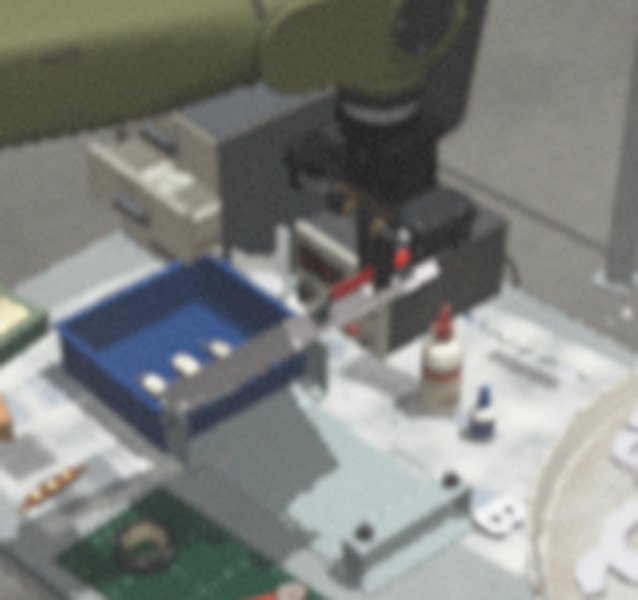

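View pics/n2.png

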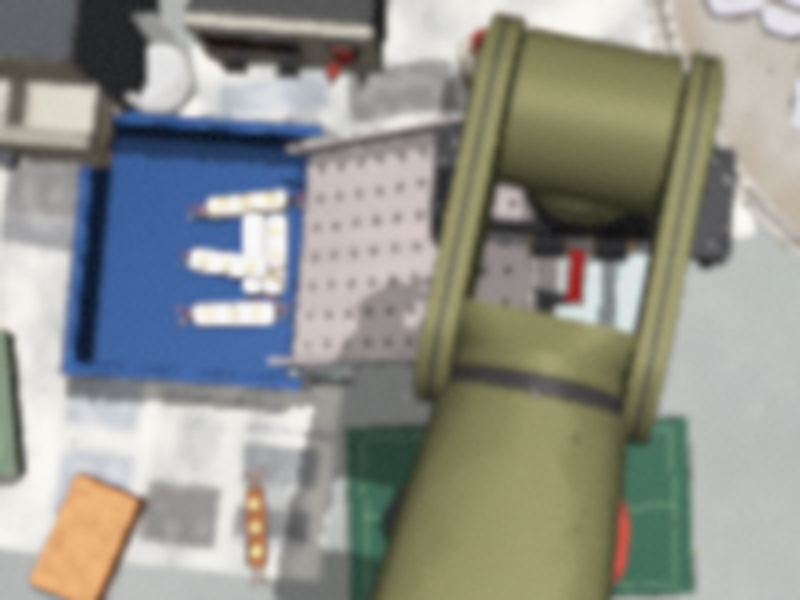

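All five modules are in the tote (n2: three lengthwise at y≈205, 265 and 315, two crosswise at x≈255–275) and the tray floor that shows is empty. I lower it.

```bash
python3 -m crank '-1 -0.9 0 0.72 0 0 0; -1 -0.87 0 0.76 0 0 0; -1 -0.84 0 0.79 0 0 0; -1 -0.81 0 0.82 0 0 0; -1 -0.78 0 0.85 0 0 0; -1 -0.75 0 0.88 0 0 0; -1 -0.72 0 0.9 0 0 0; -1 -0.68 0 0.92 0 0 0; -1 -0.66 0 0.95 0 0 0; -1 -0.62 0 0.97 0 0 0; -1 -0.59 0 0.99 0 0 0; -1 -0.55 0 1.02 0 0 0' 30
python3 -m crank '-1 -0.52 0 1.03 0 0 0; -1 -0.48 0 1.05 0 0 0; -1 -0.45 0 1.06 0 0 0; -1 -0.4 0 1.08 0 0 0; -1 -0.37 0 1.09 0 0 0; -1 -0.33 0 1.1 0 0 0; -1 -0.29 0 1.12 0 0 0; -1 -0.25 0 1.13 0 0 0; -1 -0.22 0 1.13 0 0 0; -1 -0.17 0 1.0 0 0 0; -1 0 0 0 0 0 0; -1 0 0 0 0 0 0' 30
```

```text
time_s: 36.15
eef_pos: [609.6, -164.0, 187.6]
orientation: [0.735, 0.678, 0.001, 0.001]
force: [4.6, -2.6, 3.7]
grip_width: 12.3
time_s: 37.15
eef_pos: [606.2, -196.7, 77.3]
orientation: [0.735, 0.678, 0.001, -0.001]
force: [7.8, -0.9, -4.8]
grip_width: 11.9
```

```bash
python3 -m crank '-1 -0.08 0 0.4 0 0 0; -1 -0.04 0 0.4 0 0 0; -1 0 0 0.1 0 0 0; -1 0 0 0 0 0 0; -1 0 0 0 0 0 0' 30; python3 -m crank '-1 0 0 0.2 0 0 0; -1 0 0 0 0 0 0; -1 0 0 0 0 0 0' 30
```

```text
time_s: 37.57
eef_pos: [606.0, -197.6, 69.4]
orientation: [0.735, 0.678, 0.001, -0.001]
force: [5.5, 1.4, -1.7]
grip_width: 12.2
time_s: 37.82
eef_pos: [606.0, -197.6, 69.3]
orientation: [0.735, 0.678, 0.001, -0.002]
force: [1.1, 1.8, 6.6]
grip_width: 12.2
```

```bash
python3 -m crank '-1 0 0 0.1 0 0 0; -0.3 0 0 0 0 0 0; -0.3 0 0 0 0 0 0; -0.3 0 0 0 0 0 0; -0.3 0 0 -1 0 0 0; -0.3 0 0 -2 0 0 0; -0.3 0 0 -3 0 0 0; -0.3 0 0 -3.5 0 0 0; -0.3 0 0 -3.5 0 0 0; -0.3 0 0 -3.5 0 0 0' 20
python3 -m crank '-0.3 -3 -2.5 0 0 0 0; -0.3 -3 -2.5 0 0 0 0; -0.3 -3 -2.5 0 0 0 0; -0.3 -3 -2.5 0 0 0 0; -0.3 -3 -2.5 0 0 0 0; -0.3 -3 -2.5 0 0 0 0; -0.3 -3 0 0 0 0 0; -0.3 -3 0 0 0 0 0; -0.3 0 0 0 0 0 0; -0.3 0 0 0 0 0 0' 20
python3 - <<'E'
from h import *
s=capture("scene");crop(s,150,100,350,250,"o1.png")
t=capture("top");crop(t,120,100,400,250,"o2.png")
H=hsv(t);h,sa,v=H[...,0],H[...,1],H[...,2]
print(blobs(t,((h<8)|(h>172))&(sa>150)&(v>120),(285,130,315,190),88,8))
print(get_obs()["eef_pos"])
E
```

```text
time_s: 38.65
eef_pos: [605.5, -199.1, 235.0]
orientation: [0.735, 0.678, -0.0, -0.001]
force: [0.4, -0.4, -0.3]
grip_width: 33.4
time_s: 39.48
eef_pos: [436.4, -427.2, 233.3]
orientation: [0.736, 0.677, 0.0, -0.001]
force: [0.9, 0.7, 0.7]
grip_width: 33.5
scale 4.0
scale 2.857142857142857
[(([609.4, -196.5], 103.6, 7.4, -4.7), 74, [299.9, 160.7])]
[ 437.22599398 -425.64934583  233.35914049]
```

View pics/o1.png

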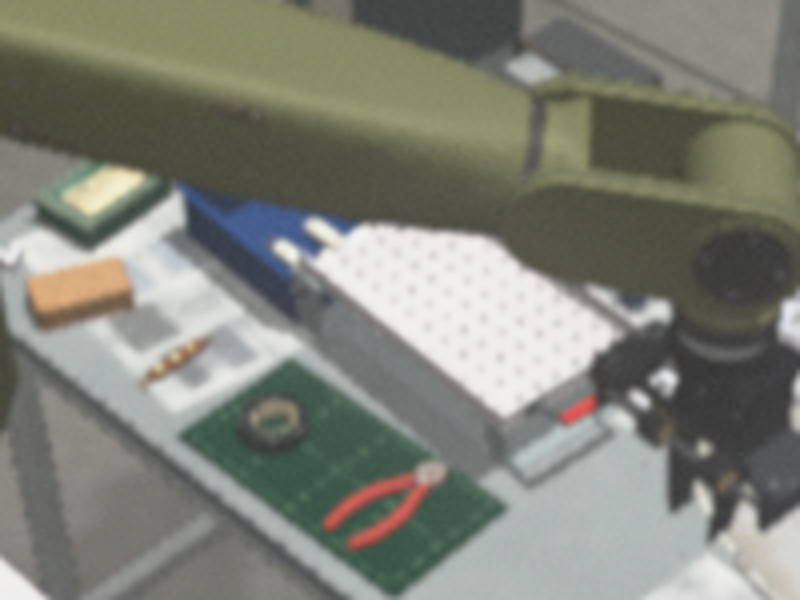

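View pics/o2.png

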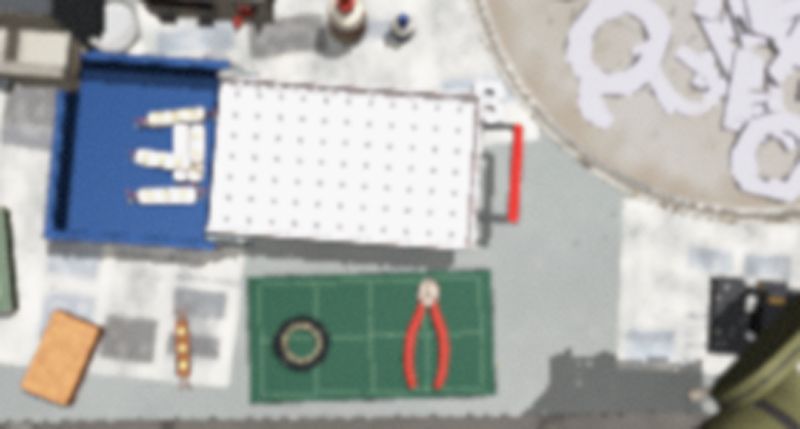

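The handle pixel is back at (299.9,160.7), against 160.9 at the start, and the tool readings show the tray down. Two module ends at o1 (290,250) and (320,232) look propped, so I clear the view and check.

```bash
python3 -m crank '-0.3 -1.5 -2.5 0 0 0 0; -0.3 -1.5 -2.5 0 0 0 0; -0.3 -1.5 -2.5 0 0 0 0; -0.3 -1.5 -2.5 0 0 0 0; -0.3 -1.5 -2.5 0 0 0 0; -0.3 -3 -1 0 0 0 0; -0.3 -3 -1 0 0 0 0; -0.3 -3 0 0 0 0 0; -0.3 0 0 0 0 0 0' 20
python3 - <<'E'
from h import *
s=capture("scene");crop(s,180,100,310,198,"p1.png")
t=capture("top");crop(t,125,105,225,180,"p2.png")
for c in(s,t):
  for d in spot_in(c,"module_1_mid"): print(round(d["score"],2),np.round(d["at"]))
E
```

```text
time_s: 40.33
eef_pos: [278.9, -581.6, 233.1]
orientation: [0.736, 0.677, -0.0, 0.0]
force: [-0.5, 1.1, -0.1]
grip_width: 32.9
scale 6.122448979591836
scale 8.0
0.42 [652. 188.  14.]
```

View pics/p1.png

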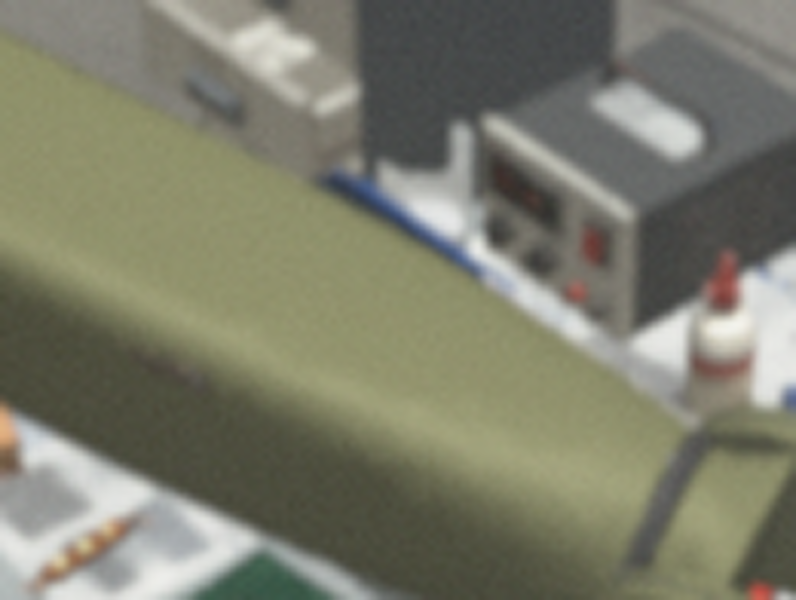

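View pics/p2.png

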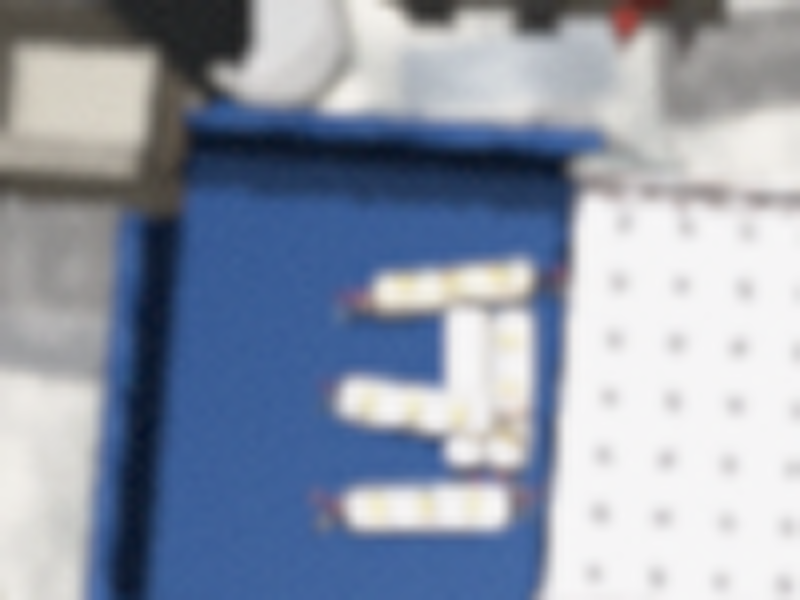

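Run:
```python
from h import *
t=capture("top")
for n,p in [("far inner floor",(165,350)),("cross1",(465,385)),("cross2",(512,385)),("len1",(452,285)),("len2",(408,405)),("len3",(428,508))]:
    print(n,back(t,np.array(p)/8+[125,105],15).round())
m=spot_in(t,"marker");print(m[0]["at"] if m else None); b=spot_in(t,"sanding_block");print(b[0]["at"] if b else None)
print(sign_off())
```

```text
far inner floor [664. 316.  15.]
cross1 [648. 189.  15.]
cross2 [647. 170.  15.]
len1 [690. 195.  15.]
len2 [639. 213.  15.]
len3 [595. 205.  15.]
[365.6, -467.6, 12.9]
[411.1, 322.2, 26.4]
the job is handed in; nothing more can be done
None
```

The job is done and handed in at about 40 s of robot time; `sign_off()` gives no verdict.

**What I did:**
- I laid the red cutters and then the tape roll on the green mat. There was no clamp in view.
- I put the three loose modules in the tray beside the two already there.
- I gripped the red handle and tipped the tray along its arc to about 0.8 rad. All five modules slid out in one go.
- I lowered the tray at about 0.4 rad/s until it pushed back with about 6 N.

**Last checks:**
- **Tray:** the top view shows it empty. The handle is back at its starting pixel to within 0.2 px. The tool reading at the handle before letting go was 69.3 mm, against 68.6 mm at first grip.
- **Modules:** from the top view, all five have their centres well inside the tote, one resting on another near the tray side.
- **Tools and roll:** the cutters and tape roll lie on the mat.
- **Bystanders:** the marker and sanding block stand within about 3 mm of where they were first seen. The brown look-alike was not touched.

**Less certain:**
- The last scene-camera picture was blocked by the arm. The modules' height in the tote rests on an earlier scene picture, taken while the tray was tipped, and the top view.
- The module network missed most of the modules in the white tray and in the tote, so I found and counted them by eye and calibration.
- I took three module-like pieces at the far right for scenery, because they lie more than 1000 mm out and beyond reach.

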